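Lock the cannoli shells into the dipping carrier

ROBOT

A 6-joint arm with a two-finger parallel gripper is mounted at the origin on the work surface. World frame = base frame: x ahead of the robot, y to its left, z up, the work surface at z = 0. Lengths are in m, angles in rad, forces in N, time in s.
With the tool pointing down it reaches from about 0.3 to 0.775 m from the base axis. Payload 14.6 kg.
Tool frame: the origin (TCP) lies midway between the tips of the shut fingers; the grasp point (between the pads) lies 19 mm behind it (ctrl.pinch_z is the distance from the TCP to the grasp point, in m); z points along the fingers, y is the line along which they close (so a half turn about z gives the same grasp; the last joint's range is limited). The gripper opens to 94 mm and grips with 3 to 60 N. Pads are 16 mm wide; open, the fingers measure 119 mm over their backs; the gripper's body (75 mm by 177 mm) begins 78 mm behind the grasp point.
Start: joints at [-1.331, 0.3, 1.521, -0, 1.321, -0.067], TCP at [0.166, -0.524, 0.205] pointing down, gripper open.
Joint ranges: [-3.03, 3.03], [-0.79, 2.21], [0.23, 2.52], [-1.04, 4.18], [0, 3.07], [-2.55, 2.55]. Speed limits (rad/s): [2.22, 2.22, 2.57, 3.14, 3.14, 3.14].

INTERFACE

Orientations are given as [roll, pitch, yaw] about the fixed x, y, z axes, in that order (R = Rz(yaw) Ry(pitch) Rx(roll)).
In Python, from station import ctrl gives the robot as it stands.
- The arm moves only by the tool jog_arm, never from a script. Its argument "motion" is a list of rows, each a list of 7 numbers: the shift along the tool's x, y, z in m, then the turn, a rotation vector about the tool's x, y, z in rad, then the opening, from -1 (shut) to 1 (fully open). In form: [[tx, ty, tz, rx, ry, rz, gripper], ...]. A call has 1 to 5 rows; each row shifts and turns the commanded pose from where the row before left it, along the tool's axes as they then stand; what a row does not reach is not made up. A row lasts 1/10 s, in which the tool goes at most 50 mm and 8.59 degrees, less where a joint would pass 70% of its speed; a pose out of reach is approached as far as the arm can. A call is refused whole if a number of a shift passes 0.05 or a number of a turn 0.15, either way. A call with a gripper value outside its range is refused whole. The fingers move at their own pace and stop on an object; "squeeze" is the grip in N (left out, the last holds). Time passes only in rows, so rows that do not move let the fingers close. It gives the time, the measured TCP pose, the force, the opening and the grip force at its end, in the units of the state.
- ctrl.get_obs(): the state, without advancing time (a new reading comes with each control period).
- ctrl.camera(name): name is "scene" or "top"; returns the picture (400x640x3 uint8, red, green, blue); there is no depth.
- ctrl.camera_model(name): a dict with "intrinsics" (3x3 intrinsics, pixels), "rvec" (rotation vector, rad) and "tvec" (3), from world to camera coordinates, as OpenCV has them. Camera axes: x right, y down, z forward; pixel columns grow to the right and rows downward; lengths in m; the calibration is good to about 2 mm. A picture is of the moment at which its call begins. camera_model takes no time and is no camera call.
- ctrl.hand_in(): hands the job in; it is judged then, once.
The state is a dict: "time_s": time; "qpos": joint angles; "joint_vel": joint speeds; "tau": joint torques, N m; "ee_pos": TCP position; "eef_rot": TCP orientation; "force": force on the tool from outside, world axes, zero at the start; "moment": the same for the moment, N m; "grip_width": finger opening in m; "grip_force": force on a finger pad.
Only numpy, scipy, OpenCV 4.12 (cv2) and the standard library are available. Lean on these libraries where they do the work, as an engineer would, in place of code of your own. Each camera call takes 0.05 s, during which the arm holds its last target. There are 200 camera calls.

TASK

Get the dipping carrier ready for the chocolate: swing its hasp right back off the mouth, lay every loose cannoli shell on a steel tube in the carrier, one to a slot in any slots, and thread the wooden-handled rod through the mouth plate, all the shells and the end plate until its collar is home against the mouth plate. Then swing the hasp fully down over the rod's neck onto its catch, and let go. Leave the piping nozzle where it stands.

Things in the scene. Friction and masses are not known exactly. Their poses are not given: they have to be found in the camera images.
- shell1: Golden-brown cannoli shell on a steel tube, hollow right through: 60 mm long, 36 mm across, clear bore 22 mm, 70 g. Origin at its middle on the axis; its y axis runs along the bore (either end first). Lies on the counter; it is eight-flatted, so it does not roll freely, and two flats stand upright. All are alike; two or three are present, an absent one reads None. May be knocked aside.
- shell2: Golden-brown cannoli shell on a steel tube, hollow right through: 60 mm long, 36 mm across, clear bore 22 mm, 70 g. Origin at its middle on the axis; its y axis runs along the bore (either end first). Lies on the counter; it is eight-flatted, so it does not roll freely, and two flats stand upright. All are alike; two or three are present, an absent one reads None. May be knocked aside.
- shell3: Golden-brown cannoli shell on a steel tube, hollow right through: 60 mm long, 36 mm across, clear bore 22 mm, 70 g. Origin at its middle on the axis; its y axis runs along the bore (either end first). Lies on the counter; it is eight-flatted, so it does not roll freely, and two flats stand upright. All are alike; two or three are present, an absent one reads None. May be knocked aside.
- carrier: Dipping carrier, a fixed steel frame, base 100 x 260 x 8 mm. Origin at the centre of its underside; y runs along the rod line towards the mouth plate, z up. The rod line is at x = 0, z = 90 mm. Two level bars at x = -12 and +12 mm, 6 mm thick, cradle the shells' lower flats and centre the bores on the rod line; beyond x = -15 and +15 mm the space is free for fingers down to the base.
- slot1 (a point): Where a shell's middle lies in the slot next to the mouth plate (carrier y = +76 mm, z = 90 mm); axes as the carrier's. The three slots are 70 mm long, parted by two low dividers (5 mm thick, at carrier y = -38 and +38 mm, tops at z = 80 mm).
- slot2 (a point): The same for the middle slot (carrier y = 0).
- slot3 (a point): The same for the slot next to the end plate (carrier y = -76 mm). The end plate (6 mm thick, 50 mm wide, outer face at y = -117 mm, 114 mm high) has a 16 mm round hole on the rod line.
- mouth (a point): Centre of the 16 mm round hole in the mouth plate, on its outer face (carrier y = +117 mm, z = 90 mm). The plate is 6 mm thick and 114 mm high at the hole. The rod goes in here along the carrier's -y.
- hasp (a joint): Hasp outside the mouth plate: a flat dark arm 118 mm long, with a fork that straddles the rod's neck outside the collar. Radians: 0 = down on its catch, level across the mouth, pointing to the carrier's -x (starts within 0.1 of this); swings up and over to its stop at 2.6, laid right back. Turns about the carrier's y axis through hasp_hinge; needs about 0.1 N m. Clear of the rod beyond about 2.0.
- hasp_peg (a point): Middle of the round finger peg at the hasp's free end: 10 mm thick, 36 mm long, parallel to the carrier's y, standing outwards (the arm's face is 19 mm nearer the carrier than this point). Pinched from above it turns between the fingers while carried round in an arc. With the hasp at 0 it lies 100 mm from the hinge line towards the carrier's -x and 14 mm above it.
- hasp_hinge (a point): Point on the hinge line of the hasp, level with the middle of the peg along it (carrier x = +42 mm, z = 90 mm).
- rod: Rod 400 mm long, 150 g. Origin on its axis at the collar's inner face; y points to the handle. Shaft 9 mm thick, to a tapered tip at y = -262 mm; collar 32 mm across, y = 0 to 6; neck 10 mm thick, 6 to 28; square wooden handle 24 x 24 mm, 28 to 138, flats along x and z. Balances at y = -16 mm. Starts level on its rest, axis 75 mm up, flats upright, handle towards the robot. Home, its origin is at the mouth.
- rod_rest: Fixed wooden rest holding the rod: base 50 x 360 x 6 mm, two notched posts 12 mm thick. Origin on the counter below the rod's origin, y along the rod to the handle. Posts at y = -200 mm (notch 14 mm wide, floor 70.5, top 85 mm) and y = +125 mm (notch 28 mm wide, floor 63, top 78 mm); the handle from 28 to 118 mm is free to grip.
- nozzle: A steel piping nozzle, 34 mm wide, 45 mm high, standing among the shells; leave it. Origin at the centre of its underside.

How it is judged:
On the way, in this order (a step that is already met when the one before it is completed fails the run):
1. the hasp is swung back off the mouth (beyond 2.0 rad) (value of joint hasp above 2 rad), for 0.2 s.
2. every shell lies in the carrier, its bore on the rod line (x of shell1 in the frame of carrier between -0.007 and 0.007 m and y of shell1 in the frame of carrier between -0.112 and 0.112 m and z of shell1 in the frame of carrier between 0.083 and 0.097 m and angle between the y axis of each of shell1, shell2, shell3 and the y axis of carrier, either way round below 0.15 rad and x of shell2 in the frame of carrier between -0.007 and 0.007 m and y of shell2 in the frame of carrier between -0.112 and 0.112 m and z of shell2 in the frame of carrier between 0.083 and 0.097 m and x of shell3 in the frame of carrier between -0.007 and 0.007 m and y of shell3 in the frame of carrier between -0.112 and 0.112 m and z of shell3 in the frame of carrier between 0.083 and 0.097 m), for 0.2 s.
3. with the hasp still back, the rod is through plates and shells with its collar home (value of joint hasp above 1 rad and y of rod in the frame of carrier between 0.112 and 0.124 m and x of rod in the frame of carrier between -0.007 and 0.007 m and z of rod in the frame of carrier between 0.082 and 0.098 m and angle between the y axis of rod and the y axis of carrier, either way round below 0.08 rad and x of shell1 in the frame of rod between -0.009 and 0.009 m and z of shell1 in the frame of rod between -0.01 and 0.01 m and y of shell1 in the frame of rod between -0.235 and -0.005 m and angle between the y axis of each of shell1, shell2, shell3 and the y axis of rod, either way round below 0.2 rad and x of shell2 in the frame of rod between -0.009 and 0.009 m and z of shell2 in the frame of rod between -0.01 and 0.01 m and y of shell2 in the frame of rod between -0.235 and -0.005 m and x of shell3 in the frame of rod between -0.009 and 0.009 m and z of shell3 in the frame of rod between -0.01 and 0.01 m and y of shell3 in the frame of rod between -0.235 and -0.005 m), for 0.2 s.
4. the hasp is down over the rod's neck (value of joint hasp below 0.12 rad), for 0.2 s.
At the end, for the whole second after the job is handed in: Every shell lies in the carrier within 7 mm of the rod line and level with it, the rod passes through every bore, the rod's collar is within 7 mm of the mouth plate's face along the rod line with the rod within 0.08 rad of that line, the hasp is within 0.12 rad of fully down, and all is at rest (all of step 2 and x of shell1 in the frame of rod between -0.009 and 0.009 m and z of shell1 in the frame of rod between -0.01 and 0.01 m and y of shell1 in the frame of rod between -0.235 and -0.005 m and angle between the y axis of each of shell1, shell2, shell3 and the y axis of rod, either way round below 0.2 rad and x of shell2 in the frame of rod between -0.009 and 0.009 m and z of shell2 in the frame of rod between -0.01 and 0.01 m and y of shell2 in the frame of rod between -0.235 and -0.005 m and x of shell3 in the frame of rod between -0.009 and 0.009 m and z of shell3 in the frame of rod between -0.01 and 0.01 m and y of shell3 in the frame of rod between -0.235 and -0.005 m and y of rod in the frame of carrier between 0.112 and 0.124 m and x of rod in the frame of carrier between -0.007 and 0.007 m and z of rod in the frame of carrier between 0.082 and 0.098 m and angle between the y axis of rod and the y axis of carrier, either way round below 0.08 rad and value of joint hasp below 0.12 rad and linear speed of rod below 0.03 m/s); the robot touches nothing.
It fails at once if the nozzle is shifted by more than 40 mm (distance of nozzle from where it was at the start of the episode above 0.04 m).
Of shell1, shell2, shell3 only 2 to 3 are there at a start; the rules pass over those that are not, and their reading is None.
At some moment in a run one of shell1, shell2, shell3 may be knocked a few centimetres aside while the robot is not near it.
It also fails if it takes over 210 s, if anything falls off the work surface, if the arm or the gripper's body presses on something with over 40 N, if the wrist force passes 120 N, or if a joint passes its speed limit or range.

## Working session

There is one attempt and no reset: what is moved stays moved. The work goes in short steps, Python scripts to look and compute and a tool call to move; the robot and the scene stay as the last step left them, time stands still between calls to the robot, and variables do not carry over. Pictures are saved under pics/ and viewed, at most 14 in all, crops included, and the job is handed in when it is done.

Besides the shell and the picture viewer there is one more tool, called by a JSON object that holds its "op" and its "data", one argument or row to a line. jog_arm: Moves the arm, as the interface text tells. Its arguments: {"type":"object","properties":{"motion":{"type":"array"},"squeeze":{"type":"number"}},"required":["motion"]}

```bash
mkdir -p pics; ls
python3 - <<'E'
from station import ctrl
import cv2
for n in("scene","top"):
    im=ctrl.camera(n); cv2.imwrite(f"pics/{n}0.png",im[:,:,::-1]); m=ctrl.camera_model(n); print(n,m)
    
print(ctrl.get_obs())
E
```

```text
pics
scene {'intrinsics': array([[477.20901643,   0.        , 317.81388773],
       [  0.        , 477.20901643, 201.69966218],
       [  0.        ,   0.        ,   1.        ]]), 'rvec': array([ 2.05221662,  1.23293289, -0.55900253]), 'tvec': array([-0.24847387, -0.29377069,  1.56357483])}
top {'intrinsics': array([[434.85684131,   0.        , 317.48307447],
       [  0.        , 434.85684131, 197.62296554],
       [  0.        ,   0.        ,   1.        ]]), 'rvec': array([ 2.14489176, -2.14054052,  0.20026456]), 'tvec': array([-0.0238466 ,  0.5534333 ,  1.17458772])}
{'time_s': 0.1, 'qpos': array([-1.33063668e+00,  3.00430459e-01,  1.52152903e+00, -9.40751368e-06,
        1.32067072e+00, -6.65699960e-02]), 'joint_vel': array([ 1.37073136e-05, -2.73088346e-03, -2.45131439e-03, -5.96014840e-04,
       -7.34774172e-04, -1.34117869e-03]), 'tau': array([ 2.62324866e-03, -5.32645583e+01, -3.53284228e+01,  7.10226805e-02,
        2.34808191e-02, -6.68615644e-05]), 'ee_pos': array([ 0.16602346, -0.52409932,  0.20493063]), 'eef_rot': array([-3.14055679e+00, -5.99269197e-05,  3.06731945e-01]), 'force': array([0.50365177, 0.41643953, 0.08066813]), 'moment': array([0.01053461, 0.02969066, 0.01056212]), 'grip_force': 0.0, 'grip_width': 0.09434257357316075}
```

View pics/scene0.png

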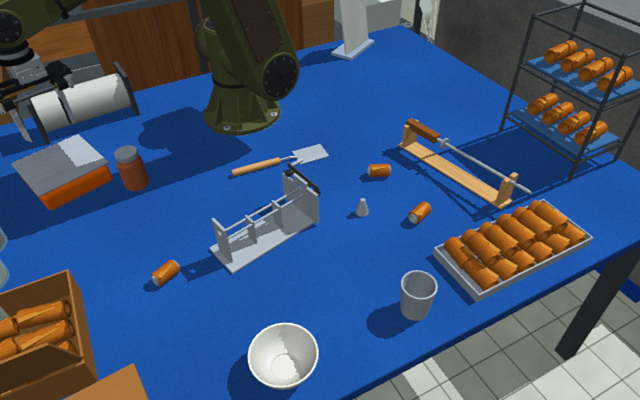

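View pics/top0.png

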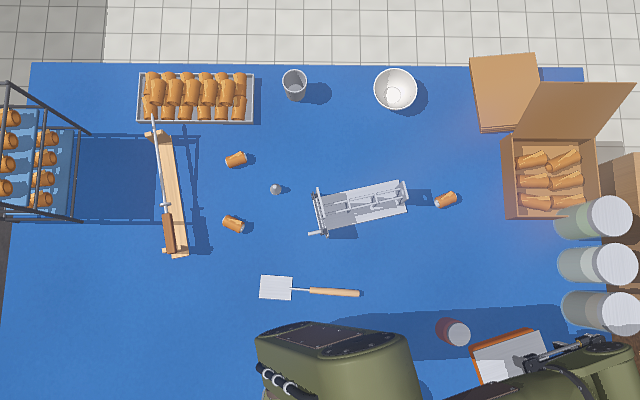

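The scene shows three loose shells near (379,170), (420,212) and (166,272), the nozzle at (362,207), the carrier with its mouth at (300,190), and the rod rest. In the top view the shells are at (235,159), (233,224) and (445,199). The hasp peg is near (318,232) and the rod runs from (155,120) to (168,250).

```bash
cat > h.py <<'E'
import numpy as np,cv2
from station import ctrl
def cam(n):
    m=ctrl.camera_model(n);R=cv2.Rodrigues(m["rvec"])[0];return m["intrinsics"],R,np.ravel(m["tvec"])
def ray(n,p):
    K,R,t=cam(n);d=R.T@np.linalg.inv(K)@np.array([p[0],p[1],1.]);return -R.T@t,d/np.linalg.norm(d)
def onz(n,p,z):
    o,d=ray(n,p);return o+d*(z-o[2])/d[2]
def proj(n,P):
    m=ctrl.camera_model(n);return cv2.projectPoints(np.float64(P).reshape(-1,1,3),m["rvec"],m["tvec"],m["intrinsics"],None)[0].reshape(-1,2)
def tri(pt,ps):
    A=[];b=[]
    for n,p in(("top",pt),("scene",ps)):
        o,d=ray(n,p);M=np.eye(3)-np.outer(d,d);A.append(M);b.append(M@o)
    A=np.vstack(A);b=np.hstack(b);x,*_=np.linalg.lstsq(A,b,rcond=None);return x,np.linalg.norm(A@x-b)
def blobs(im,lo,hi,amin=30):
    h=cv2.cvtColor(im,cv2.COLOR_RGB2HSV);m=cv2.inRange(h,lo,hi)
    n,l,s,c=cv2.connectedComponentsWithStats(m);out=[]
    for i in range(1,n):
        if s[i,4]>=amin: 
            cnt=cv2.findContours((l==i).astype(np.uint8),cv2.RETR_EXTERNAL,cv2.CHAIN_APPROX_NONE)[0][0]
            out.append((c[i],s[i,4],cv2.minAreaRect(cnt)))
    return out
E
python3 - <<'E'
from h import *
np.set_printoptions(precision=4,suppress=True)
t=cv2.imread("pics/top0.png");s=cv2.imread("pics/scene0.png")
cv2.imwrite("pics/tc.png",cv2.resize(t[170:245,300:415],None,fx=6,fy=6,interpolation=cv2.INTER_CUBIC))
cv2.imwrite("pics/sc.png",cv2.resize(s[155:280,200:330],None,fx=4.6,fy=4.6,interpolation=cv2.INTER_CUBIC))
cv2.imwrite("pics/tr.png",cv2.resize(t[110:265,140:255],None,fx=3.8,fy=3.8,interpolation=cv2.INTER_CUBIC))
for n,im in(("top",t),("scene",s)):
    print(n)
    for c,a,r in blobs(im[:,:,::-1].copy(),(4,120,60),(22,255,255)):
        if a<700: print(c,a,np.array(r[0]),np.array(r[1]),r[2],onz(n,c,.018))
E
```

```text
top
[ 12.5588 118.1275] 204 [ 13.  116.5] [14. 19.] 0.0 [0.7909 0.8691 0.018 ]
[550.4828 129.7701] 87 [550.6638 128.7845] [10.7671 21.1403] 23.198591232299805 [ 0.7663 -0.7188  0.018 ]
[ 50.4785 138.1613] 186 [ 51. 137.] [16. 14.] 90.0 [0.7308 0.7533 0.018 ]
[  9.7799 140.9187] 209 [ 10.  139.5] [14. 19.] 0.0 [0.7218 0.869  0.018 ]
[ 38.1429 139.4107] 56 [ 38.1923 138.9615] [ 3.8451 14.5121] 7.125016689300537 [0.7268 0.7883 0.018 ]
[ 48.4064 158.0321] 187 [ 49. 157.] [16. 14.] 90.0 [0.6713 0.7531 0.018 ]
[235.5189 159.316 ] 212 [235.4349 159.4438] [12.0769 18.3077] 67.38013458251953 [0.6704 0.2152 0.018 ]
[ 35.963  159.7407] 54 [ 36. 159.] [14.  4.] 90.0 [0.666 0.788 0.018]
[  6.9617 164.201 ] 209 [  7.8598 163.7622] [14.4665 18.1108] 6.34019136428833 [0.6524 0.8689 0.018 ]
[ 46.3211 178.4421] 190 [ 46.9878 178.6098] [14.2457 16.4543] 6.34019136428833 [0.6111 0.7529 0.018 ]
[552.7641 180.0757] 674 [551.1418 180.8399] [16.5152 62.1889] 86.53176879882812 [ 0.6129 -0.7118  0.018 ]
[ 33.3636 181.25  ] 44 [ 33.3846 181.4231] [ 3.8451 11.4112] 7.125016689300537 [0.6028 0.7886 0.018 ]
[  5.
[... 1934 characters left out ...]
89844 [0.6412 0.8892 0.018 ]
[581.5897 135.5962] 156 [581.5001 133.5   ] [10.2859 21.019 ] 26.56505012512207 [0.6386 0.8209 0.018 ]
[133.2937 174.373 ] 681 [133.1 173.8] [32.5715 24.3495] 71.56504821777344 [ 0.1763 -0.3831  0.018 ]
[255.0849 166.5251] 259 [255.7423 166.3884] [ 5.5255 48.2382] 74.74488067626953 [ 0.3071 -0.0758  0.018 ]
[379.3133 169.7167] 233 [379.5 170. ] [12. 19.] 90.0 [0.4853 0.2176 0.018 ]
[513.5789 176.1316] 38 [513.3276 175.931 ] [6.1279 6.3136] 21.801410675048828 [0.6807 0.5154 0.018 ]
[421.0088 210.4159] 226 [420.2501 210.75  ] [12.7279 20.5061] 45.0 [0.6692 0.2214 0.018 ]
[165.8528 271.5389] 360 [165.66 271.88] [15.  26.4] 53.13010025024414 [ 0.5566 -0.3901  0.018 ]
```

View pics/tc.png

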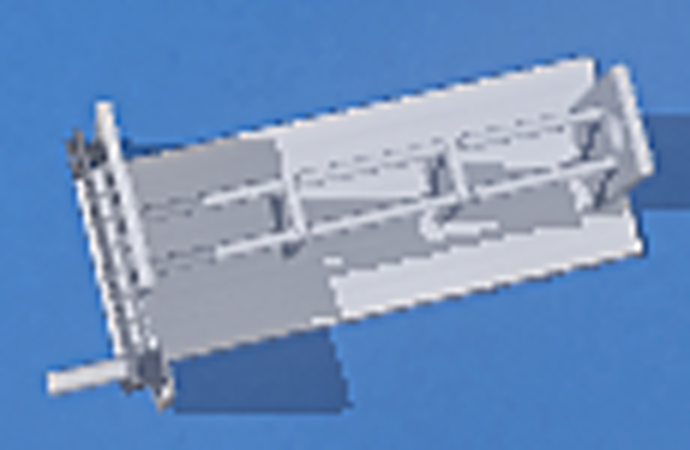

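View pics/sc.png

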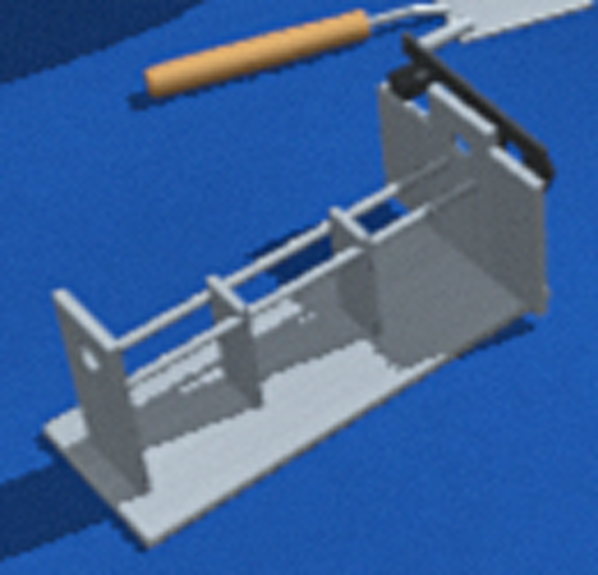

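View pics/tr.png

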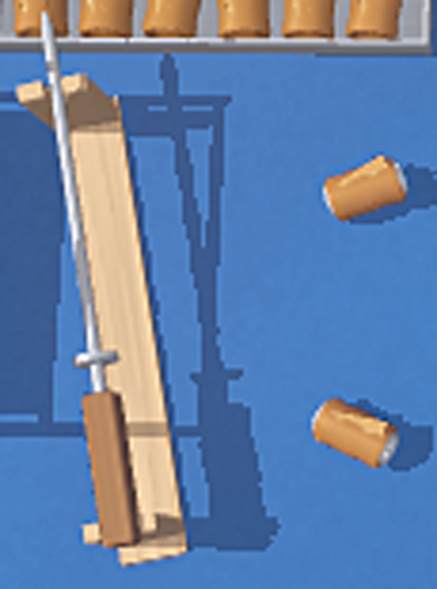

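The crops show:
- **Top, carrier:** base corners at crop (640,248) and (592,60), end plate top at (627,68) to (652,170), and the peg from (48,382) to (125,372).
- **Scene, carrier:** base corners at (45,435), (150,540) and (545,310), and the end plate top at (60,292) to (118,345).
- **Rod:** collar at (97,358), with the handle running to (120,545).

```bash
cat > m.py <<'E'
from h import *
np.set_printoptions(precision=4,suppress=True)
T=lambda u,v:((u+.5)/6-.5+300,(v+.5)/6-.5+170)
S=lambda u,v:((u+.5)/4.6-.5+200,(v+.5)/4.6-.5+155)
Q=lambda u,v:((u+.5)/3.8-.5+140,(v+.5)/3.8-.5+110)
c=[("top",T(640,250),(-50,-130,6)),("top",T(592,60),(50,-130,8)),("top",T(627,68),(25,-117,114)),("top",T(652,170),(-25,-117,114)),
("scene",S(45,435),(-50,-130,8)),("scene",S(150,547),(50,-130,4)),("scene",S(545,310),(50,130,4)),("scene",S(60,292),(-25,-115,114)),("scene",S(118,345),(25,-115,114)),("scene",S(90,358),(0,-117,90))]
W=np.array([onz(n,p,k[2]/1e3)[:2] for n,p,k in c]);L=np.array([k[:2] for _,_,k in c])/1e3
wm,lm=W.mean(0),L.mean(0);H=(L-lm).T@(W-wm);a=np.arctan2(H[0,1]-H[1,0],H[0,0]+H[1,1])
R=np.array([[np.cos(a),-np.sin(a)],[np.sin(a),np.cos(a)]]);o=wm-R@lm
print("carrier",o,a);print((L@R.T+o-W)*1e3)
C=lambda x,y:R@np.array([x,y])+o
print("mouth",C(0,.117),"slots",C(0,.076),C(0,0),C(0,-.076),"hinge",C(.042,.117))
print("peg ends top",onz("top",T(48,382),.104),onz("top",T(125,372),.104),[R.T@(onz("top",T(*q),.104)[:2]-o) for q in((48,382),(125,372))])
for nm,q,z in(("collar",(97,358),.075),("hs",(102,392.5),.087),("he",(120,544),.087),("tip",(43,15),.075)):print(nm,onz("top",Q(*q),z))
for n in("top","scene"):
    im=cv2.cvtColor(cv2.imread(f"pics/{n}0.png"),cv2.COLOR_BGR2HSV)
    m=255-cv2.inRange(im,(100,110,0),(125,255,255))
    k,l,s,ce=cv2.connectedComponentsWithStats(m)
    for i in range(1,k):
        p=onz(n,ce[i],.018)
        if 80<s[i,4]<500 and .3<p[0]<.75 and abs(p[1])<.45:
            cn=cv2.findContours((l==i).astype(np.uint8),0,1)[0][0]
            w=np.array([onz(n,q,.018)[:2] for q in np.argwhere(l==i)[:,::-1]])
            r=cv2.minAreaRect(np.float32(w*1000)); e,V=np.linalg.eigh(np.cov(w.T))
            print(n,ce[i],s[i,4],p[:2],"rect",np.array(r[0]),np.array(r[1]),r[2],"pca",np.degrees(np.arctan2(V[1,1],V[0,1])))
E
python3 m.py
```

```text
carrier [ 0.5452 -0.144 ] 0.20073378700241648
[[ 0.8685 -0.4758]
 [ 5.6072 -1.3672]
 [ 4.652  -0.2535]
 [ 1.8042 -0.6058]
 [-8.1558  1.1493]
 [-0.8747 -1.931 ]
 [-1.7354  8.9692]
 [-1.6515 -1.1123]
 [ 0.8911 -3.8275]
 [-1.4055 -0.5453]]
mouth [ 0.5218 -0.0294] slots [ 0.53   -0.0696] [ 0.5452 -0.144 ] [ 0.5603 -0.2185] hinge [ 0.563 -0.021]
peg ends top [0.4484 0.0044 0.104 ] [ 0.4529 -0.0294  0.104 ] [array([-0.0652,  0.1648]), array([-0.0676,  0.1307])]
collar [0.53   0.3918 0.075 ]
hs [0.5036 0.3828 0.087 ]
he [0.3975 0.3643 0.087 ]
tip [0.7867 0.4465 0.075 ]
top [235.7424 159.197 ] 264 [0.6708 0.2145] rect [671.0149 215.0605] [39.984  62.9419] 19.3294620513916 pca 109.33078472399787
top [275.3551 188.9346] 107 [0.5832 0.0981] rect [583.0844  97.6852] [29.3033 31.7034] 0.2452491670846939 pca 78.98523421615603
top [445.0224 199.2873] 268 [ 0.5548 -0.3919] rect [ 555.1805 -392.1522] [35.0694 69.1735] 23.032878875732422 pca 113.67272326306102
top [232.9557 223.5092] 271 [0.483  0.2165] rect [483.3468 216.8972] [64.191  35.1845] 63.795127868652344 pca 65.00875530048965
scene [378.9024 169.8885] 287 [0.4853 0.2162] rect [483.7493 217.6759] [62.2672 55.9963] 61.10753631591797 pca 86.34113045443775
scene [361.8555 208.1618] 173 [0.5919 0.097 ] rect [590.2908 101.8719] [31.8589 65.8429] 46.263343811035156 pca 146.43331304472935
scene [419.3463 212.006 ] 335 [0.6718 0.2144] rect [670.7173 215.1971] [37.8023 84.0421] 21.157854080200195 pca 116.32723674832411
scene [164.9867 272.1792] 452 [ 0.5574 -0.3922] rect [ 556.6632 -391.5245] [45.649  67.6032] 23.117212295532227 pca 122.18621908810158
```

```bash
cat > e.py <<'E'
from h import *
np.set_printoptions(precision=4,suppress=True)
def sat(n):
    im=cv2.imread(f"pics/{n}0.png").astype(float); return im[:,:,0]-im[:,:,2]  # B-R: blue high, grey ~0
def cross(prof,i0,i1):
    # subpixel: walk from i0 (blue) to i1, first 50% crossing
    st=1 if i1>i0 else -1
    hi=prof[i0]
    for i in range(i0,i1,st):
        a,b=prof[i],prof[i+st]; lo=20; th=(hi+lo)/2
        if a>th>=b: return i+st*(a-th)/(a-b)
t=sat("top");s=sat("scene")
print("cams",ray("top",(0,0))[0],ray("scene",(0,0))[0])
def fit(n,pts,z):
    w=np.array([onz(n,p,z)[:2] for p in pts]);vx,vy,x,y=cv2.fitLine(np.float32(w),cv2.DIST_HUBER,0,1e-4,1e-4).ravel()
    d=(w-[x,y])@[-vy,vx];print(n,"pt",x,y,"ang",np.arctan2(vy,vx),"rms",d.std()*1e3,len(w));return np.array([x,y]),np.array([vx,vy])
up=[(u,cross(t[:,u],165,215)) for u in range(326,396)];up=[p for p in up if p[1]]
lo=[(u,cross(t[:,u],240 if u>358 else 240,200)) for u in range(362,404)];lo=[p for p in lo if p[1]]
print([round(p[1],1) for p in up[::8]],[round(p[1],1) for p in lo[::6]])
fit("top",up,.008);fit("top",lo,.004)
nr=[(u,cross(s[:,u],int(275-(u-234)*.6+6),200)) for u in range(240,312)];nr=[p for p in nr if p[1]]
print([round(p[1],1) for p in nr[::8]])
fit("scene",nr,.0)
E
python3 e.py
python3 - <<'E'
import cv2
t=cv2.imread("pics/top0.png");s=cv2.imread("pics/scene0.png")
cv2.imwrite("pics/tm.png",cv2.resize(t[178:238,304:344],None,fx=10,fy=10,interpolation=cv2.INTER_NEAREST))
E
```

```text
cams [0.3501 0.0003 1.2506] [ 1.3128 -0.3836  0.8499]
[np.float64(194.7), np.float64(193.1), np.float64(191.1), np.float64(189.5), np.float64(187.4), np.float64(186.0), np.float64(184.1), np.float64(182.1), np.float64(180.5)] [np.float64(222.4), np.float64(220.8), np.float64(219.4), np.float64(218.4), np.float64(216.7), np.float64(215.4), np.float64(214.2)]
top pt 0.59181446 -0.14907317 ang -1.3438118 rms 0.31705502902888527 70
top pt 0.50225574 -0.20975403 ang -1.3421872 rms 0.49675034743964 42
[np.float64(269.1), np.float64(264.2), np.float64(259.2), np.float64(254.1), np.float64(249.2), np.float64(243.9), np.float64(238.9), np.float64(233.9), np.float64(229.9)]
scene pt 0.59083164 -0.1366346 ang -1.3476518 rms 0.9530439086380632 72
```

View pics/tm.png

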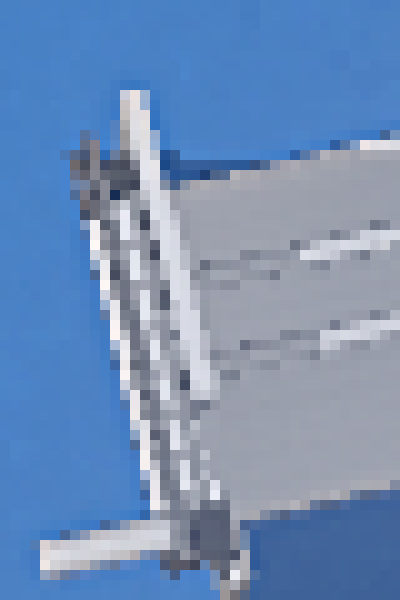

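The enlarged top crop shows the mouth plate's top strip running from (317,187) to (324,217) px. The peg runs from (308,233) to (320.5,231), with the hinge knuckle near (312,195).

Run:
```python
exec(open("m.py").read().split("W=np")[0])
a=.227;ex=np.array([np.cos(a),np.sin(a)]);ey=np.array([-np.sin(a),np.cos(a)])
for n,p,k in c+[("top",(317,187),(42,114,114)),("top",(324,217),(0,114,114)),("scene",S(462,142),(0,111,90))]:
    w=onz(n,p,k[2]/1e3)[:2]; print(n,k,"ox %.4f oy %.4f"%(w@ex-k[0]/1e3,w@ey-k[1]/1e3))
for z in(.104,.109,.114):
    for q in((308,233),(320.5,231.2)):
        w=onz("top",q,z)[:2];print(z,w,w@ex-.4932,w@ey)
im=cv2.imread("pics/top0.png")
print("hinge",onz("top",(313,195.5),.09)[:2]@ex-.4932)
# rod axis lines
for q in((97,358),(102,392.5),(120,544)):print(Q(*q))
```

```text
top (-50, -130, 6) ox 0.4946 oy -0.2610
top (50, -130, 8) ox 0.4902 oy -0.2617
top (25, -117, 114) ox 0.4912 oy -0.2624
top (-25, -117, 114) ox 0.4941 oy -0.2614
scene (-50, -130, 8) ox 0.5031 oy -0.2646
scene (50, -130, 4) ox 0.4966 oy -0.2626
scene (50, 130, 4) ox 0.5018 oy -0.2735
scene (-25, -115, 114) ox 0.4976 oy -0.2616
scene (25, -115, 114) ox 0.4957 oy -0.2597
scene (0, -117, 90) ox 0.4972 oy -0.2628
top (42, 114, 114) ox 0.5096 oy -0.2621
top (0, 114, 114) ox 0.4692 oy -0.2620
scene (0, 111, 90) ox 0.4941 oy -0.2603
0.104 [0.4491 0.0033] -0.054887345448900005 -0.09780441117721567
0.104 [ 0.4539 -0.0296] -0.057609756433536274 -0.13102278632790945
0.109 [0.4486 0.0033] -0.05531105207251924 -0.09772004533745665
0.109 [ 0.4535 -0.0295] -0.05802159128399087 -0.13079356322122412
0.114 [0.4482 0.0033] -0.055734758696138476 -0.09763567949769764
0.114 [ 0.453  -0.0294] -0.05843342613444563 -0.13056434011453874
hinge 0.04239011063614412
(165.1578947368421, 203.84210526315792)
(166.47368421052633, 212.92105263157896)
(171.21052631578948, 252.78947368421052)
```

```bash
cat > p.py <<'E'
from h import *
A=.227;OX=np.array([.5398,-.1442])
ex=np.array([np.cos(A),np.sin(A)]);ey=np.array([-np.sin(A),np.cos(A)])
C=lambda x,y:OX+x*ex+y*ey
def plan(tgts,start=None,v=.045,w=.14):
    """tgts: (x,y,z,yaw) of grasp point; prints rows from measured (or given) pose; yaw unwrapped"""
    o=ctrl.get_obs()
    if start is None: p=np.r_[o["ee_pos"],o["eef_rot"][2]];p[2]+=.019
    else: p=np.array(start,float)
    print("t",o["time_s"],"from",p.round(4))
    for g in tgts:
        g=np.array(g,float);d=g-p;n=int(max(np.ceil(np.abs(np.linalg.norm(d[:3]))/v),np.ceil(abs(d[3])/w),1))
        print("->",g.round(4),n,"rows"); out=[]
        for i in range(n):
            y=p[3]+d[3]*i/n;c,s=np.cos(y),np.sin(y);q=d[:3]/n
            out.append("[%.4f,%.4f,%.4f,0,0,%.4f]"%(c*q[0]+s*q[1],s*q[0]-c*q[1],-q[2],-d[3]/n))
        if abs(d[3])<1e-6: print(n,"x",out[0])
        else: print(" ".join(out))
        p=g
E
python3 - <<'E'
from p import *
g=C(-.057,.149);Y=A+np.pi/2
plan([(*g,.22,Y),(*g,.104,Y)])
E
```

```text
t 0.1 from [ 0.166  -0.5241  0.2239  0.3067]
-> [ 0.4507 -0.0119  0.22    1.7978] 14 rows
[0.0304,-0.0287,0.0003,0,0,-0.1065] [0.0333,-0.0253,0.0003,0,0,-0.1065] [0.0358,-0.0217,0.0003,0,0,-0.1065] [0.0379,-0.0177,0.0003,0,0,-0.1065] [0.0396,-0.0136,0.0003,0,0,-0.1065] [0.0408,-0.0093,0.0003,0,0,-0.1065] [0.0416,-0.0049,0.0003,0,0,-0.1065] [0.0419,-0.0005,0.0003,0,0,-0.1065] [0.0417,0.0040,0.0003,0,0,-0.1065] [0.0410,0.0084,0.0003,0,0,-0.1065] [0.0399,0.0127,0.0003,0,0,-0.1065] [0.0383,0.0169,0.0003,0,0,-0.1065] [0.0363,0.0208,0.0003,0,0,-0.1065] [0.0339,0.0246,0.0003,0,0,-0.1065]
-> [ 0.4507 -0.0119  0.104   1.7978] 3 rows
3 x [0.0000,0.0000,0.0387,0,0,-0.0000]
```

{"op": "jog_arm", "data": {
  "motion": [
    [0.03, -0.029, 0, 0, 0, -0.1065, -0.1],
    [0.033, -0.025, 0, 0, 0, -0.1065, -0.1],
    [0.036, -0.022, 0, 0, 0, -0.1065, -0.1],
    [0.038, -0.018, 0, 0, 0, -0.1065, -0.1],
    [0.0395, -0.0135, 0, 0, 0, -0.1065, -0.1]
  ]
}}

```text
time_s: 0.6
ee_pos: [0.2674, -0.3395, 0.2052]
eef_rot: [-3.141, -0.0, 0.843]
force: [0.9, 0.4, 0.2]
grip_width: 0.0575
grip_force: 0.0
```

{"op": "jog_arm", "data": {
  "motion": [
    [0.041, -0.009, 0, 0, 0, -0.1065, -0.1],
    [0.0415, -0.005, 0, 0, 0, -0.1065, -0.1],
    [0.042, 0, 0, 0, 0, -0.1065, -0.1],
    [0.0415, 0.004, 0, 0, 0, -0.1065, -0.1],
    [0.041, 0.0085, 0, 0, 0, -0.1065, -0.1]
  ]
}}

```text
time_s: 1.1
ee_pos: [0.3698, -0.1569, 0.2054]
eef_rot: [3.142, 0.0, 1.376]
force: [-0.5, -0.8, 0.2]
grip_width: 0.0424
grip_force: 0.0
```

{"op": "jog_arm", "data": {
  "motion": [
    [0.04, 0.0125, 0, 0, 0, -0.1065, -0.1],
    [0.038, 0.017, 0, 0, 0, -0.1065, -0.1],
    [0.036, 0.021, 0, 0, 0, -0.1065, -0.1],
    [0.034, 0.0245, 0, 0, 0, -0.1065, -0.1],
    [0, 0, 0, 0, 0, 0, -0.1]
  ]
}}

```text
time_s: 1.6
ee_pos: [0.4518, -0.0093, 0.205]
eef_rot: [-3.141, -0.001, 1.805]
force: [0.4, 0.1, -0.8]
grip_width: 0.0422
grip_force: 0.0
```

Run:
```python
from p import *
g=C(-.057,.149);Y=A+np.pi/2
o=ctrl.get_obs();print(o["ee_pos"],o["eef_rot"],o["qpos"],o["grip_width"],o["force"])
plan([(*g,.15,Y),(*g,.104,Y)])
```

```text
[ 0.45183523 -0.00931814  0.20502134] [-3.14117808e+00 -7.30141209e-04  1.80544332e+00] [-1.02026279e-01  8.01897948e-02  1.78354461e+00  5.76657366e-04
  1.27849080e+00 -3.36839764e-01] 0.04216847946885453 [ 0.38365443  0.14416563 -0.77347711]
t 1.6 from [ 0.4518 -0.0093  0.224   1.8054]
-> [ 0.4507 -0.0119  0.15    1.7978] 2 rows
[-0.0011,-0.0008,0.0370,0,0,0.0038] [-0.0011,-0.0008,0.0370,0,0,0.0038]
-> [ 0.4507 -0.0119  0.104   1.7978] 2 rows
2 x [0.0000,0.0000,0.0230,0,0,-0.0000]
```

{"op": "jog_arm", "data": {
  "motion": [
    [-0.0022, -0.0016, 0.04, 0, 0, 0.0076, -0.1],
    [0, 0, 0.04, 0, 0, 0, -0.1],
    [0, 0, 0.025, 0, 0, 0, -0.1],
    [0, 0, 0.014, 0, 0, 0, -0.1],
    [0, 0, 0, 0, 0, 0, -0.1]
  ],
  "squeeze": 12
}}

```text
time_s: 2.1
ee_pos: [0.4484, -0.0155, 0.0847]
eef_rot: [-3.138, -0.001, 1.789]
force: [0.2, 0.3, -0.2]
grip_width: 0.0424
grip_force: 0.0
```

{"op": "jog_arm", "data": {
  "motion": [
    [0, 0, 0, 0, 0, 0, -1],
    [0, 0, 0, 0, 0, 0, -1],
    [0, 0, 0, 0, 0, 0, -1]
  ]
}}

```text
time_s: 2.4
ee_pos: [0.4501, -0.0153, 0.0873]
eef_rot: [3.14, 0.001, 1.79]
force: [0.3, 0.1, 0.4]
grip_width: 0.022
grip_force: 0.0
```

Run:
```python
from p import *
im=ctrl.camera("scene");cv2.imwrite("pics/peg.png",cv2.resize(im[120:260,200:360,::-1],None,fx=4,fy=4,interpolation=cv2.INTER_CUBIC))
o=ctrl.get_obs();print(o["ee_pos"],o["force"],o["grip_width"],o["grip_force"])
R=101;h=C(.042,.149)
# angles
g=o["ee_pos"]+[0,0,.019];r=(g[:2]-h)@ex;print("rel hinge",r,g[2]-.09,np.hypot(r,g[2]-.09))
prev=None;rr=.101;th0=np.arctan2(14,100)
for k in range(0,16):
    th=2.5*k/15;ph=th0+th   # angle above -x
    p=np.array([-rr*np.cos(ph),rr*np.sin(ph)])
    if prev is not None: print("y %.4f z %.4f"%(p[0]-prev[0],-(p[1]-prev[1])))
    prev=p
```

```text
[ 0.45003884 -0.01521486  0.08717497] [ 0.17194612 -0.28455949  0.09902109] 0.017943082045526925 0.0
rel hinge -0.10042961117153296 0.016174969151265525 0.1017238242847254
y 0.0037 z -0.0164
y 0.0064 z -0.0156
y 0.0089 z -0.0143
y 0.0111 z -0.0126
y 0.0131 z -0.0106
y 0.0146 z -0.0083
y 0.0158 z -0.0057
y 0.0165 z -0.0030
y 0.0168 z -0.0003
y 0.0166 z 0.0025
y 0.0160 z 0.0053
y 0.0149 z 0.0078
y 0.0134 z 0.0102
y 0.0115 z 0.0123
y 0.0093 z 0.0140
```

View pics/peg.png

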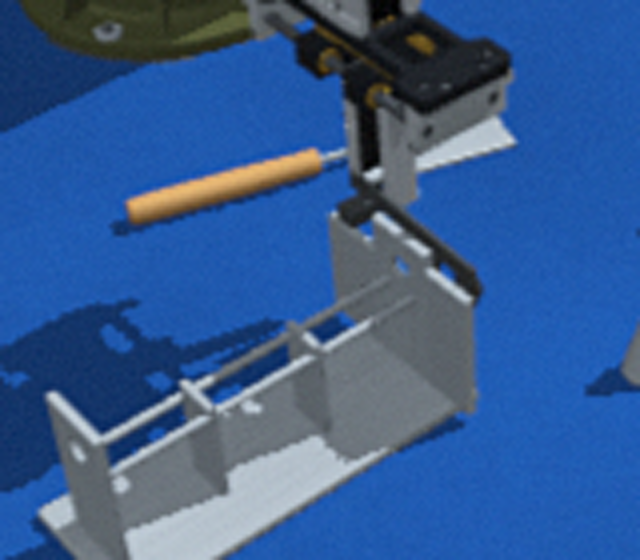

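The picture shows the fingers astride the peg, just outside the hasp arm, around (385,190).

{"op": "jog_arm", "data": {
  "motion": [
    [0, 0, 0, 0, 0, 0, -1],
    [0, 0, 0, 0, 0, 0, -1],
    [0, 0, 0, 0, 0, 0, -1]
  ]
}}

```text
time_s: 2.75
ee_pos: [0.4519, -0.0149, 0.0875]
eef_rot: [3.136, 0.001, 1.79]
force: [13.3, 3.5, -4.3]
grip_width: 0.0099
grip_force: 12.0
```

{"op": "jog_arm", "data": {
  "motion": [
    [0, 0.0037, -0.0164, 0, 0, 0, -1],
    [0, 0.0064, -0.0156, 0, 0, 0, -1],
    [0, 0.009, -0.0143, 0, 0, 0, -1],
    [0, 0.011, -0.0126, 0, 0, 0, -1],
    [0, 0, 0, 0, 0, 0, -1]
  ]
}}

```text
time_s: 3.25
ee_pos: [0.4812, -0.0081, 0.1466]
eef_rot: [3.137, 0.0, 1.791]
force: [5.7, 0.5, -6.0]
grip_width: 0.0095
grip_force: 12.0
```

{"op": "jog_arm", "data": {
  "motion": [
    [0, 0.013, -0.0106, 0, 0, 0, -1],
    [0, 0.0146, -0.0083, 0, 0, 0, -1],
    [0, 0.0158, -0.0057, 0, 0, 0, -1],
    [0, 0.0165, -0.003, 0, 0, 0, -1],
    [0, 0.0168, -0.0003, 0, 0, 0, -1]
  ]
}}

```text
time_s: 3.75
ee_pos: [0.5545, 0.0083, 0.174]
eef_rot: [3.141, 0.0, 1.79]
force: [-1.6, -0.7, 0.3]
grip_width: 0.009
grip_force: 12.0
```

{"op": "jog_arm", "data": {
  "motion": [
    [0, 0.0166, 0.0025, 0, 0, 0, -1],
    [0, 0.016, 0.0053, 0, 0, 0, -1],
    [0, 0.015, 0.0078, 0, 0, 0, -1],
    [0, 0.0134, 0.0102, 0, 0, 0, -1],
    [0, 0, 0, 0, 0, 0, -1]
  ]
}}

```text
time_s: 4.25
ee_pos: [0.6148, 0.0218, 0.1468]
eef_rot: [3.14, 0.0, 1.791]
force: [2.9, 0.5, 0.5]
grip_width: 0.0094
grip_force: 12.0
```

Run:
```python
from p import *
o=ctrl.get_obs();h=C(.042,.149)
g=o["ee_pos"]+[0,0,.019];r=(g[:2]-h)@ex;print("rel hinge",r,g[2]-.09,np.hypot(r,g[2]-.09),o["force"],np.pi-np.arctan2(g[2]-.09,r)-.139)
```

```text
rel hinge 0.06841309833302632 0.07577359952299895 0.1020881501850051 [2.94722227 0.48073745 0.46779861] 2.1661903573334964
```

{"op": "jog_arm", "data": {
  "motion": [
    [0, 0.012, 0.013, 0, 0, 0, -1],
    [0, 0.0098, 0.015, 0, 0, 0, -1],
    [0, 0, 0, 0, 0, 0, -1],
    [0, 0, 0, 0, 0, 0, -0.3],
    [0, 0, 0, 0, 0, 0, -0.3]
  ]
}}

```text
time_s: 4.75
ee_pos: [0.6346, 0.0261, 0.1196]
eef_rot: [-3.141, 0.0, 1.79]
force: [-1.4, -0.2, -0.3]
grip_width: 0.0221
grip_force: 0.0
```

{"op": "jog_arm", "data": {
  "motion": [
    [0, 0, 0, 0, 0, 0, -0.3],
    [0, 0, -0.03, 0, 0, 0, -0.3],
    [0, 0, -0.045, 0, 0, 0, -0.3],
    [0, 0, -0.04, 0, 0, 0, 0.2],
    [0, 0, 0, 0, 0, 0, 0.2]
  ]
}}

```text
time_s: 5.25
ee_pos: [0.6362, 0.0261, 0.241]
eef_rot: [3.132, 0.002, 1.79]
force: [0.2, 0.4, 0.8]
grip_width: 0.0454
grip_force: 0.0
```

```bash
cat > sh.py <<'E'
from p import *
def shells(tag):
    for n in("top","scene"):
        rgb=ctrl.camera(n);cv2.imwrite(f"pics/{tag}_{n}.png",rgb[:,:,::-1])
        im=cv2.cvtColor(rgb,cv2.COLOR_RGB2HSV);o=cv2.inRange(im,(4,120,60),(22,255,255));m=255-cv2.inRange(im,(100,110,0),(125,255,255))
        k,l,s,ce=cv2.connectedComponentsWithStats(m)
        for i in range(1,k):
            p=onz(n,ce[i],.018)
            if 80<s[i,4]<600 and .3<p[0]<.78 and abs(p[1])<.48 and (o[l==i]>0).sum()>60:
                w=np.array([onz(n,q,.018)[:2] for q in np.argwhere(l==i)[:,::-1]]);r=cv2.minAreaRect(np.float32(w*1000));e,V=np.linalg.eigh(np.cov(w.T))
                print(n,p[:2].round(4),"rect",np.array(r[0]).round(1),np.array(r[1]).round(1),round(r[2],1),"axis",round(np.arctan2(V[1,1],V[0,1]),3))
E
python3 - <<'E'
from sh import *
shells("a");o=ctrl.get_obs();print(o["time_s"],o["ee_pos"],o["qpos"])
E
```

```text
top [0.6708 0.2145] rect [671.  215.1] [40.  62.9] 19.3 axis 1.908
top [ 0.555  -0.3918] rect [ 555.7 -391.9] [36.2 69.2] 23.0 axis 1.961
top [0.483  0.2165] rect [483.3 216.9] [64.2 35.2] 63.8 axis 1.135
scene [0.4853 0.2163] rect [483.7 217.7] [62.3 56. ] 61.1 axis 1.53
scene [0.6718 0.2144] rect [670.6 215.2] [38. 84.] 21.2 axis 2.031
scene [ 0.5573 -0.3923] rect [ 556.7 -391.5] [45.6 67.6] 23.1 axis 2.133
5.35 [0.63476084 0.02607721 0.23504887] [-1.65807045e-02  4.75453112e-01  1.21190629e+00 -7.71065819e-06
  1.45290073e+00 -2.35871565e-01]
```

Run:
```python
from p import *
plan([(.671,.2145,.12,1.908),(.671,.2145,.023,1.908)])
s=C(0,.076);Y=A+np.pi/2
plan([(.671,.2145,.17,1.908),(*s,.17,Y),(*s,.096,Y)],start=(.671,.2145,.023,1.908))
```

```text
t 5.35 from [0.6348 0.0261 0.254  1.7901]
-> [0.671  0.2145 0.12   1.908 ] 6 rows
[0.0293,0.0127,0.0223,0,0,-0.0197] [0.0291,0.0133,0.0223,0,0,-0.0197] [0.0288,0.0139,0.0223,0,0,-0.0197] [0.0285,0.0144,0.0223,0,0,-0.0197] [0.0282,0.0150,0.0223,0,0,-0.0197] [0.0279,0.0155,0.0223,0,0,-0.0197]
-> [0.671  0.2145 0.023  1.908 ] 3 rows
3 x [0.0000,0.0000,0.0323,0,0,-0.0000]
t 5.35 from [0.671  0.2145 0.023  1.908 ]
-> [0.671  0.2145 0.17   1.908 ] 4 rows
4 x [0.0000,0.0000,-0.0368,0,0,-0.0000]
-> [ 0.5227 -0.0701  0.17    1.7978] 8 rows
[-0.0274,-0.0293,-0.0000,0,0,0.0138] [-0.0278,-0.0289,-0.0000,0,0,0.0138] [-0.0282,-0.0285,-0.0000,0,0,0.0138] [-0.0286,-0.0281,-0.0000,0,0,0.0138] [-0.0290,-0.0277,-0.0000,0,0,0.0138] [-0.0294,-0.0273,-0.0000,0,0,0.0138] [-0.0298,-0.0269,-0.0000,0,0,0.0138] [-0.0301,-0.0265,-0.0000,0,0,0.0138]
-> [ 0.5227 -0.0701  0.096   1.7978] 2 rows
2 x [0.0000,0.0000,0.0370,0,0,-0.0000]
```

{"op": "jog_arm", "data": {
  "motion": [
    [0.029, 0.0127, 0.022, 0, 0, -0.0197, 0.3],
    [0.029, 0.0133, 0.022, 0, 0, -0.0197, 0.3],
    [0.029, 0.014, 0.022, 0, 0, -0.0197, 0.3],
    [0.0285, 0.0145, 0.0225, 0, 0, -0.0197, 0.3],
    [0.028, 0.015, 0.0225, 0, 0, -0.0197, 0.3]
  ],
  "squeeze": 25
}}

```text
time_s: 5.85
ee_pos: [0.6645, 0.1838, 0.1206]
eef_rot: [-3.139, -0.0, 1.889]
force: [0.1, -0.3, -0.3]
grip_width: 0.061
grip_force: 0.0
```

{"op": "jog_arm", "data": {
  "motion": [
    [0.028, 0.0155, 0.0225, 0, 0, -0.0197, 0.3],
    [0, 0, 0.035, 0, 0, 0, 0.3],
    [0, 0, 0.035, 0, 0, 0, 0.3],
    [0, 0, 0.02, 0, 0, 0, 0.3],
    [0, 0, 0, 0, 0, 0, 0.3]
  ]
}}

```text
time_s: 6.35
ee_pos: [0.6685, 0.2135, 0.0057]
eef_rot: [-3.133, -0.001, 1.908]
force: [-1.0, -0.2, 0.3]
grip_width: 0.061
grip_force: 0.0
```

Run:
```python
from p import *
plan([(.671,.2145,.023,1.908)])
```

```text
t 6.35 from [0.6685 0.2135 0.0247 1.9084]
-> [0.671  0.2145 0.023  1.908 ] 1 rows
[0.0001,0.0027,0.0017,0,0,0.0004]
```

{"op": "jog_arm", "data": {
  "motion": [
    [0, 0, 0.001, 0, 0, 0, -1],
    [0, 0, 0, 0, 0, 0, -1],
    [0, 0, 0, 0, 0, 0, -1],
    [0, 0, 0, 0, 0, 0, -1],
    [0, 0, 0, 0, 0, 0, -1]
  ]
}}

```text
time_s: 6.85
ee_pos: [0.6717, 0.2143, 0.0112]
eef_rot: [3.14, 0.0, 1.908]
force: [-1.9, -0.7, 6.6]
grip_width: 0.0357
grip_force: 25.0
```

{"op": "jog_arm", "data": {
  "motion": [
    [0, 0, 0, 0, 0, 0, -1],
    [0, 0, -0.03, 0, 0, 0, -1],
    [0, 0, -0.045, 0, 0, 0, -1],
    [0, 0, -0.045, 0, 0, 0, -1],
    [0, 0, -0.045, 0, 0, 0, -1]
  ]
}}

```text
time_s: 7.35
ee_pos: [0.6709, 0.2141, 0.1769]
eef_rot: [-3.142, -0.0, 1.908]
force: [1.2, -0.4, -1.0]
grip_width: 0.0361
grip_force: 25.0
```

{"op": "jog_arm", "data": {
  "motion": [
    [-0.027, -0.029, 0, 0, 0, 0.0138, -1],
    [-0.028, -0.029, 0, 0, 0, 0.0138, -1],
    [-0.028, -0.0285, 0, 0, 0, 0.0138, -1],
    [-0.0285, -0.028, 0, 0, 0, 0.0138, -1],
    [-0.029, -0.028, 0, 0, 0, 0.0138, -1]
  ]
}}

```text
time_s: 7.85
ee_pos: [0.5773, 0.0356, 0.1751]
eef_rot: [3.141, 0.0, 1.839]
force: [1.0, -0.4, -0.1]
grip_width: 0.0358
grip_force: 25.0
```

{"op": "jog_arm", "data": {
  "motion": [
    [-0.0295, -0.027, 0, 0, 0, 0.0138, -1],
    [-0.03, -0.027, 0, 0, 0, 0.0138, -1],
    [-0.03, -0.0265, 0, 0, 0, 0.0138, -1],
    [0, 0, 0, 0, 0, 0, -1],
    [0, 0, 0, 0, 0, 0, -1]
  ]
}}

```text
time_s: 8.35
ee_pos: [0.523, -0.0704, 0.1754]
eef_rot: [3.141, 0.0, 1.797]
force: [0.4, -0.7, -1.1]
grip_width: 0.0355
grip_force: 25.0
```

Run:
```python
from p import *
s=C(0,.076);Y=A+np.pi/2
print(ctrl.get_obs()["grip_width"],ctrl.get_obs()["eef_rot"])
plan([(*s,.12,Y),(*s,.096,Y)])
im=ctrl.camera("scene");cv2.imwrite("pics/sl1.png",cv2.resize(im[110:270,200:360,::-1],None,fx=3.7,fy=3.7,interpolation=cv2.INTER_CUBIC))
```

```text
0.03552912090877608 [3.14086592e+00 1.07206903e-04 1.79655704e+00]
t 8.35 from [ 0.523  -0.0704  0.1944  1.7966]
-> [ 0.5227 -0.0701  0.12    1.7978] 2 rows
[0.0002,-0.0001,0.0372,0,0,-0.0006] [0.0002,-0.0001,0.0372,0,0,-0.0006]
-> [ 0.5227 -0.0701  0.096   1.7978] 1 rows
1 x [0.0000,0.0000,0.0240,0,0,-0.0000]
```

View pics/sl1.png

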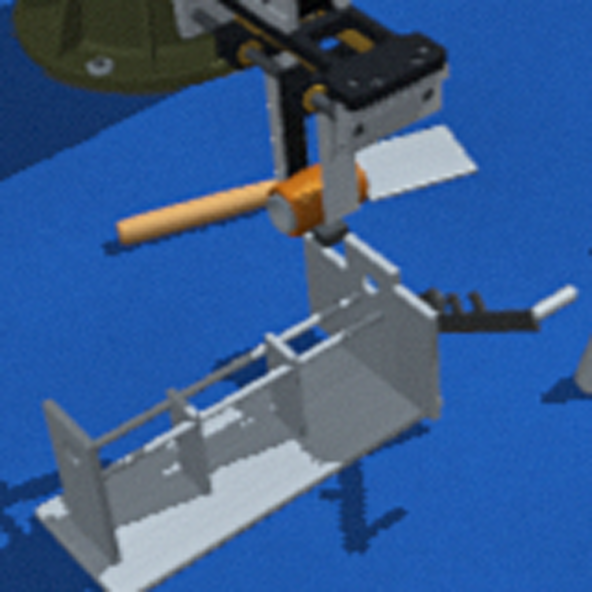

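The picture shows the shell gripped level above slot 1 with the hasp laid right back (arm at (490,315) in the crop).

{"op": "jog_arm", "data": {
  "motion": [
    [0, 0, 0.035, 0, 0, 0, -1],
    [0, 0, 0.03, 0, 0, 0, -1],
    [0, 0, 0.015, 0, 0, 0, -1],
    [0, 0, 0.005, 0, 0, 0, -1],
    [0, 0, 0, 0, 0, 0, -1]
  ]
}}

```text
time_s: 8.9
ee_pos: [0.5232, -0.0693, 0.0897]
eef_rot: [-3.141, -0.0, 1.799]
force: [0.1, 0.1, 0.0]
grip_width: 0.0359
grip_force: 25.0
```

{"op": "jog_arm", "data": {
  "motion": [
    [0, 0, 0.003, 0, 0, 0, -1],
    [0, 0, 0.003, 0, 0, 0, -1],
    [0, 0, 0, 0, 0, 0, -1],
    [0, 0, 0, 0, 0, 0, -1]
  ]
}}

```text
time_s: 9.3
ee_pos: [0.5231, -0.0701, 0.0842]
eef_rot: [3.141, 0.0, 1.798]
force: [-0.4, -0.5, -0.7]
grip_width: 0.0358
grip_force: 25.0
```

{"op": "jog_arm", "data": {
  "motion": [
    [0, 0, 0.001, 0, 0, 0, -1],
    [0, 0, 0.001, 0, 0, 0, -1],
    [0, 0, 0.001, 0, 0, 0, -1],
    [0, 0, 0, 0, 0, 0, -1],
    [0, 0, 0, 0, 0, 0, -1]
  ]
}}

```text
time_s: 9.8
ee_pos: [0.5232, -0.0701, 0.0828]
eef_rot: [3.141, 0.001, 1.798]
force: [-10.9, 1.4, 21.8]
grip_width: 0.0358
grip_force: 25.0
```

{"op": "jog_arm", "data": {
  "motion": [
    [0, 0, -0.0015, 0, 0, 0, -1],
    [0, 0, 0, 0, 0, 0, 0.1],
    [0, 0, 0, 0, 0, 0, 0.1],
    [0, 0, 0, 0, 0, 0, 0.1],
    [0, 0, -0.01, 0, 0, 0, 0.1]
  ]
}}

```text
time_s: 10.3
ee_pos: [0.5223, -0.0699, 0.0916]
eef_rot: [-3.139, -0.001, 1.798]
force: [0.1, 0.1, 0.5]
grip_width: 0.0515
grip_force: 0.0
```

{"op": "jog_arm", "data": {
  "motion": [
    [0, 0, -0.025, 0, 0, 0, 0.1],
    [0, 0, -0.04, 0, 0, 0, 0.2],
    [0, 0, -0.03, 0, 0, 0, 0.3],
    [0, 0, 0, 0, 0, 0, 0.3]
  ]
}}

```text
time_s: 10.7
ee_pos: [0.5246, -0.0703, 0.1922]
eef_rot: [3.135, 0.003, 1.798]
force: [0.7, 0.6, 0.0]
grip_width: 0.0608
grip_force: 0.0
```

Run:
```python
from sh import *
shells("b")
plan([(.4835,.2165,.18,1.125),(.4835,.2165,.06,1.125)])
```

```text
top [ 0.555 -0.392] rect [ 555.2 -392.2] [35.1 69. ] 23.0 axis 1.975
top [0.483  0.2165] rect [483.3 216.9] [64.2 35.2] 63.8 axis 1.135
scene [0.4853 0.2163] rect [483.7 217.7] [62.3 56. ] 61.1 axis 1.53
scene [ 0.5574 -0.3922] rect [ 556.7 -391.5] [45.6 67.6] 23.1 axis 2.118
t 10.8 from [ 0.523  -0.0701  0.207   1.798 ]
-> [0.4835 0.2165 0.18   1.125 ] 7 rows
[0.0412,0.0037,0.0039,0,0,0.0961] [0.0413,-0.0003,0.0039,0,0,0.0961] [0.0411,-0.0042,0.0039,0,0,0.0961] [0.0405,-0.0081,0.0039,0,0,0.0961] [0.0395,-0.0120,0.0039,0,0,0.0961] [0.0382,-0.0157,0.0039,0,0,0.0961] [0.0365,-0.0193,0.0039,0,0,0.0961]
-> [0.4835 0.2165 0.06   1.125 ] 3 rows
3 x [0.0000,0.0000,0.0400,0,0,-0.0000]
```

{"op": "jog_arm", "data": {
  "motion": [
    [0.041, 0.0037, 0.004, 0, 0, 0.096, 0.3],
    [0.0413, 0, 0.004, 0, 0, 0.096, 0.3],
    [0.041, -0.004, 0.004, 0, 0, 0.096, 0.3],
    [0.0405, -0.008, 0.004, 0, 0, 0.096, 0.3],
    [0.0395, -0.012, 0.004, 0, 0, 0.096, 0.3]
  ]
}}

```text
time_s: 11.3
ee_pos: [0.4943, 0.1358, 0.1661]
eef_rot: [-3.14, 0.001, 1.314]
force: [0.3, -0.1, -0.1]
grip_width: 0.0612
grip_force: 0.0
```

{"op": "jog_arm", "data": {
  "motion": [
    [0.038, -0.0157, 0.004, 0, 0, 0.096, 0.3],
    [0.0365, -0.0193, 0.003, 0, 0, 0.096, 0.3],
    [0, 0, 0.045, 0, 0, 0, 0.3],
    [0, 0, 0.045, 0, 0, 0, 0.3],
    [0, 0, 0, 0, 0, 0, 0.3]
  ]
}}

```text
time_s: 11.8
ee_pos: [0.4803, 0.2149, 0.0646]
eef_rot: [-3.134, 0.008, 1.127]
force: [-0.5, 0.7, 1.4]
grip_width: 0.0608
grip_force: 0.0
```

Run:
```python
from p import *
plan([(.4835,.2165,.023,1.125)])
```

```text
t 11.8 from [0.4803 0.2149 0.0836 1.1266]
-> [0.4835 0.2165 0.023  1.125 ] 2 rows
[0.0014,0.0011,0.0303,0,0,0.0008] [0.0014,0.0011,0.0303,0,0,0.0008]
```

{"op": "jog_arm", "data": {
  "motion": [
    [0, 0, 0.036, 0, 0, 0, 0.3],
    [0, 0, 0.03, 0, 0, 0, 0.3],
    [0, 0, 0, 0, 0, 0, 0.3],
    [0, 0, 0, 0, 0, 0, -1],
    [0, 0, 0, 0, 0, 0, -1]
  ]
}}

```text
time_s: 12.3
ee_pos: [0.4851, 0.2162, 0.0067]
eef_rot: [3.14, -0.002, 1.126]
force: [0.4, -0.1, -0.2]
grip_width: 0.0485
grip_force: 0.0
```

{"op": "jog_arm", "data": {
  "motion": [
    [0, 0, 0, 0, 0, 0, -1],
    [0, 0, 0, 0, 0, 0, -1],
    [0, 0, 0, 0, 0, 0, -1],
    [0, 0, 0, 0, 0, 0, -1]
  ]
}}

```text
time_s: 12.7
ee_pos: [0.4846, 0.2162, 0.0059]
eef_rot: [3.14, -0.001, 1.126]
force: [-2.2, -0.9, 9.0]
grip_width: 0.0356
grip_force: 25.0
```

Run:
```python
from p import *
o=ctrl.get_obs();print(o["ee_pos"],o["grip_width"],o["grip_force"],o["force"],o["eef_rot"])
z=o["ee_pos"][2]+.019
s=C(-.0005,0);Y=A+np.pi/2;p=(*o["ee_pos"][:2],z+.16,o["eef_rot"][2])
plan([(*s,z+.16,Y)],start=p)
```

```text
[0.48459746 0.21617269 0.00585189] 0.035619088137567666 25.001545948907733 [-2.20194271 -0.87121629  9.00247559] [ 3.14029421e+00 -1.32441330e-03  1.12599579e+00]
t 12.7 from [0.4846 0.2162 0.1849 1.126 ]
-> [ 0.5393 -0.1443  0.1849  1.7978] 9 rows
[-0.0335,0.0227,-0.0000,0,0,-0.0746] [-0.0351,0.0202,-0.0000,0,0,-0.0746] [-0.0365,0.0175,-0.0000,0,0,-0.0746] [-0.0377,0.0147,-0.0000,0,0,-0.0746] [-0.0387,0.0119,-0.0000,0,0,-0.0746] [-0.0395,0.0089,-0.0000,0,0,-0.0746] [-0.0401,0.0060,-0.0000,0,0,-0.0746] [-0.0404,0.0030,-0.0000,0,0,-0.0746] [-0.0405,-0.0001,-0.0000,0,0,-0.0746]
```

{"op": "jog_arm", "data": {
  "motion": [
    [0, 0, -0.03, 0, 0, 0, -1],
    [0, 0, -0.045, 0, 0, 0, -1],
    [0, 0, -0.045, 0, 0, 0, -1],
    [0, 0, -0.04, 0, 0, 0, -1],
    [-0.0335, 0.0225, 0, 0, 0, -0.0746, -1]
  ]
}}

```text
time_s: 13.2
ee_pos: [0.4915, 0.1787, 0.1705]
eef_rot: [3.134, -0.006, 1.205]
force: [1.3, -1.0, -1.2]
grip_width: 0.0358
grip_force: 25.0
```

{"op": "jog_arm", "data": {
  "motion": [
    [-0.035, 0.02, 0, 0, 0, -0.0746, -1],
    [-0.0365, 0.0175, 0, 0, 0, -0.0746, -1],
    [-0.0375, 0.0147, 0, 0, 0, -0.0746, -1],
    [-0.0387, 0.012, 0, 0, 0, -0.0746, -1],
    [-0.0395, 0.009, 0, 0, 0, -0.0746, -1]
  ]
}}

```text
time_s: 13.7
ee_pos: [0.5204, -0.0254, 0.1651]
eef_rot: [3.141, 0.0, 1.577]
force: [0.3, 0.7, -1.0]
grip_width: 0.0355
grip_force: 25.0
```

{"op": "jog_arm", "data": {
  "motion": [
    [-0.04, 0.006, 0, 0, 0, -0.0746, -1],
    [-0.0405, 0.003, 0, 0, 0, -0.0746, -1],
    [-0.0405, 0, 0, 0, 0, -0.0746, -1],
    [0, 0, 0.03, 0, 0, 0, -1],
    [0, 0, 0.02, 0, 0, 0, -1]
  ]
}}

```text
time_s: 14.2
ee_pos: [0.5384, -0.145, 0.1135]
eef_rot: [-3.141, -0.0, 1.796]
force: [0.4, 0.4, -0.2]
grip_width: 0.0355
grip_force: 25.0
```

{"op": "jog_arm", "data": {
  "motion": [
    [0, 0, 0, 0, 0, 0, -1],
    [0, 0, 0, 0, 0, 0, -1],
    [0, 0, 0, 0, 0, 0, -1]
  ]
}}

```text
time_s: 14.5
ee_pos: [0.5395, -0.1439, 0.1161]
eef_rot: [3.14, 0.001, 1.798]
force: [-0.7, 0.3, -0.2]
grip_width: 0.0352
grip_force: 25.0
```

Run:
```python
from p import *
o=ctrl.get_obs();print(o["ee_pos"],o["force"])
s=C(-.0005,0);Y=A+np.pi/2
plan([(*s,.097,Y)],v=.2)
```

```text
[ 0.53945071 -0.14390143  0.11606867] [-0.74729418  0.29881559 -0.20352726]
t 14.5 from [ 0.5395 -0.1439  0.1351  1.7978]
-> [ 0.5393 -0.1443  0.097   1.7978] 1 rows
1 x [-0.0004,-0.0002,0.0381,0,0,-0.0000]
```

{"op": "jog_arm", "data": {
  "motion": [
    [0, 0, 0.02, 0, 0, 0, -1],
    [0, 0, 0.012, 0, 0, 0, -1],
    [0, 0, 0.004, 0, 0, 0, -1],
    [0, 0, 0.001, 0, 0, 0, -1],
    [0, 0, 0, 0, 0, 0, -1]
  ]
}}

```text
time_s: 15.0
ee_pos: [0.5396, -0.1438, 0.0784]
eef_rot: [3.14, 0.001, 1.798]
force: [2.6, 2.3, 1.4]
grip_width: 0.0356
grip_force: 25.0
```

{"op": "jog_arm", "data": {
  "motion": [
    [0, 0, 0.001, 0, 0, 0, -1],
    [0, 0, 0, 0, 0, 0, -1]
  ]
}}

```text
time_s: 15.2
ee_pos: [0.54, -0.1439, 0.078]
eef_rot: [3.139, 0.001, 1.798]
force: [2.8, 1.5, 7.9]
grip_width: 0.0357
grip_force: 25.0
```

{"op": "jog_arm", "data": {
  "motion": [
    [0, 0, 0, 0, 0, 0, 0.1],
    [0, 0, 0, 0, 0, 0, 0.1],
    [0, 0, 0, 0, 0, 0, 0.1],
    [0, 0, -0.015, 0, 0, 0, 0.1],
    [0, 0, -0.025, 0, 0, 0, 0.1]
  ]
}}

```text
time_s: 15.7
ee_pos: [0.5379, -0.1437, 0.1155]
eef_rot: [-3.139, -0.002, 1.797]
force: [0.5, -0.1, -0.0]
grip_width: 0.0517
grip_force: 0.0
```

{"op": "jog_arm", "data": {
  "motion": [
    [0, 0, -0.04, 0, 0, 0, 0.3],
    [0, 0, -0.03, 0, 0, 0, 0.3],
    [0, 0, 0, 0, 0, 0, 0.3]
  ]
}}

```text
time_s: 16.0
ee_pos: [0.5402, -0.1444, 0.1906]
eef_rot: [3.136, 0.003, 1.797]
force: [0.4, -0.4, -0.8]
grip_width: 0.0611
grip_force: 0.0
```

Run:
```python
from sh import *
shells("c")
plan([(.556,-.392,.19,1.972),(.556,-.392,.023,1.972)])
im=cv2.imread("pics/c_scene.png");cv2.imwrite("pics/cc.png",cv2.resize(im[140:290,150:340],None,fx=4,fy=4,interpolation=cv2.INTER_CUBIC))
```

```text
top [ 0.5551 -0.3919] rect [ 555.7 -391.9] [36.2 69.2] 23.0 axis 1.975
scene [ 0.5573 -0.3925] rect [ 556.7 -391.5] [45.6 67.6] 23.1 axis 2.143
t 16.1 from [ 0.5387 -0.1439  0.2053  1.7973]
-> [ 0.556 -0.392  0.19   1.972] 6 rows
[-0.0409,-0.0065,0.0026,0,0,-0.0291] [-0.0407,-0.0077,0.0026,0,0,-0.0291] [-0.0405,-0.0088,0.0026,0,0,-0.0291] [-0.0402,-0.0100,0.0026,0,0,-0.0291] [-0.0399,-0.0112,0.0026,0,0,-0.0291] [-0.0396,-0.0123,0.0026,0,0,-0.0291]
-> [ 0.556 -0.392  0.023  1.972] 4 rows
4 x [0.0000,0.0000,0.0418,0,0,-0.0000]
```

View pics/cc.png

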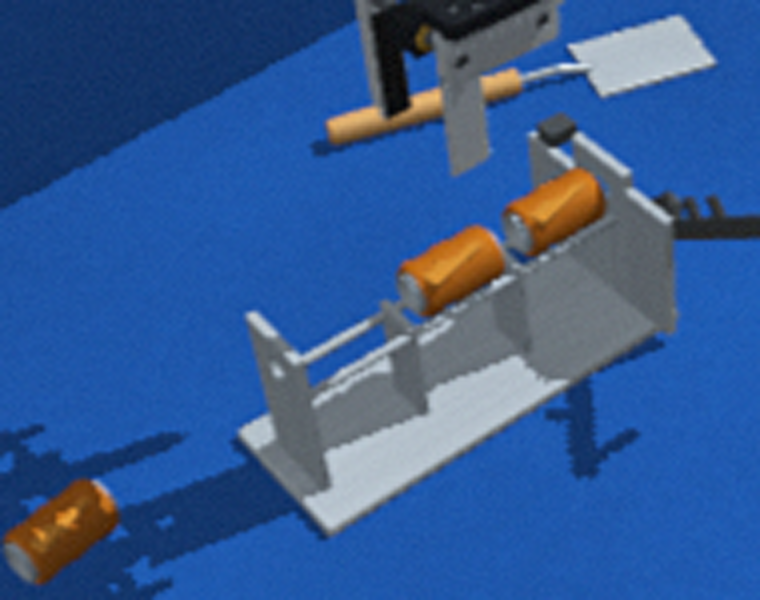

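Two shells lie level in slots 1 and 2, and the third is still on the counter at crop (60,530).

{"op": "jog_arm", "data": {
  "motion": [
    [-0.041, -0.0065, 0.0025, 0, 0, -0.029, 0.3],
    [-0.041, -0.0077, 0.0025, 0, 0, -0.029, 0.3],
    [-0.0405, -0.009, 0.0025, 0, 0, -0.029, 0.3],
    [-0.04, -0.01, 0.0025, 0, 0, -0.029, 0.3],
    [-0.04, -0.011, 0.0025, 0, 0, -0.029, 0.3]
  ]
}}

```text
time_s: 16.6
ee_pos: [0.5525, -0.3522, 0.1718]
eef_rot: [-3.14, -0.002, 1.944]
force: [0.9, 0.1, 1.3]
grip_width: 0.0613
grip_force: 0.0
```

{"op": "jog_arm", "data": {
  "motion": [
    [-0.0395, -0.0123, 0.0025, 0, 0, -0.029, 0.3],
    [0, 0, 0.045, 0, 0, 0, 0.3],
    [0, 0, 0.045, 0, 0, 0, 0.3],
    [0, 0, 0, 0, 0, 0, 0.3],
    [0, 0, 0, 0, 0, 0, 0.3]
  ]
}}

```text
time_s: 17.1
ee_pos: [0.5559, -0.3918, 0.0812]
eef_rot: [-3.141, -0.002, 1.971]
force: [0.8, 0.0, 0.7]
grip_width: 0.0613
grip_force: 0.0
```

Run:
```python
from p import *
plan([(.556,-.392,.023,1.972)])
```

```text
t 17.1 from [ 0.5559 -0.3918  0.1002  1.9715]
-> [ 0.556 -0.392  0.023  1.972] 2 rows
[-0.0001,0.0000,0.0386,0,0,-0.0003] [-0.0001,0.0000,0.0386,0,0,-0.0003]
```

{"op": "jog_arm", "data": {
  "motion": [
    [0, 0, 0.04, 0, 0, 0, 0.3],
    [0, 0, 0.036, 0, 0, 0, 0.3],
    [0, 0, 0, 0, 0, 0, 0.3],
    [0, 0, 0, 0, 0, 0, -1],
    [0, 0, 0, 0, 0, 0, -1]
  ]
}}

```text
time_s: 17.6
ee_pos: [0.5575, -0.3931, 0.0091]
eef_rot: [3.139, 0.004, 1.972]
force: [-0.4, -0.6, 1.2]
grip_width: 0.0485
grip_force: 0.0
```

{"op": "jog_arm", "data": {
  "motion": [
    [0, 0, 0, 0, 0, 0, -1],
    [0, 0, 0, 0, 0, 0, -1],
    [0, 0, 0, 0, 0, 0, -1],
    [0, 0, 0, 0, 0, 0, -1]
  ]
}}

```text
time_s: 18.0
ee_pos: [0.5568, -0.3927, 0.0075]
eef_rot: [3.14, 0.002, 1.971]
force: [-0.5, 1.0, 7.8]
grip_width: 0.0358
grip_force: 25.0
```

Run:
```python
from p import *
o=ctrl.get_obs();print(o["ee_pos"],o["grip_width"],o["grip_force"],o["force"],o["eef_rot"])
z=o["ee_pos"][2]+.019
s=C(-.0002,-.076);Y=A+np.pi/2;p=(*o["ee_pos"][:2],z+.16,o["eef_rot"][2])
plan([(*s,z+.16,Y)],start=p)
```

```text
[ 0.55683285 -0.39266117  0.00750295] 0.035785319058158904 24.999882205738686 [-0.54475426  1.03322168  7.83614928] [3.1403338e+00 2.2941339e-03 1.9714705e+00]
t 18.0 from [ 0.5568 -0.3927  0.1865  1.9715]
-> [ 0.5567 -0.2183  0.1865  1.7978] 4 rows
[0.0402,0.0170,-0.0000,0,0,0.0434] [0.0408,0.0152,-0.0000,0,0,0.0434] [0.0415,0.0134,-0.0000,0,0,0.0434] [0.0420,0.0116,-0.0000,0,0,0.0434]
```

{"op": "jog_arm", "data": {
  "motion": [
    [0, 0, -0.03, 0, 0, 0, -1],
    [0, 0, -0.045, 0, 0, 0, -1],
    [0, 0, -0.045, 0, 0, 0, -1],
    [0, 0, -0.04, 0, 0, 0, -1],
    [0.04, 0.017, 0, 0, 0, 0.0434, -1]
  ]
}}

```text
time_s: 18.5
ee_pos: [0.5573, -0.3527, 0.1725]
eef_rot: [3.136, 0.01, 1.924]
force: [1.3, 0.5, -0.6]
grip_width: 0.0358
grip_force: 25.0
```

{"op": "jog_arm", "data": {
  "motion": [
    [0.041, 0.0152, 0, 0, 0, 0.0434, -1],
    [0.0415, 0.0134, 0, 0, 0, 0.0434, -1],
    [0.042, 0.0116, 0, 0, 0, 0.0434, -1],
    [0, 0, 0.03, 0, 0, 0, -1],
    [0, 0, 0, 0, 0, 0, -1]
  ]
}}

```text
time_s: 19.0
ee_pos: [0.5549, -0.2162, 0.1334]
eef_rot: [-3.138, -0.002, 1.8]
force: [0.0, 1.2, -1.1]
grip_width: 0.0355
grip_force: 25.0
```

{"op": "jog_arm", "data": {
  "motion": [
    [0, 0, 0, 0, 0, 0, -1],
    [0, 0, 0, 0, 0, 0, -1],
    [0, 0, 0, 0, 0, 0, -1]
  ]
}}

```text
time_s: 19.3
ee_pos: [0.5562, -0.2186, 0.1364]
eef_rot: [3.141, 0.001, 1.797]
force: [0.7, -0.7, 0.1]
grip_width: 0.0354
grip_force: 25.0
```

Run:
```python
from p import *
o=ctrl.get_obs();print(o["ee_pos"],o["force"])
s=C(-.0002,-.076);Y=A+np.pi/2
plan([(*s,.0985,Y)],v=.2)
```

```text
[ 0.55620504 -0.2186351   0.13644631] [ 0.6568375  -0.71182718  0.08650052]
t 19.3 from [ 0.5562 -0.2186  0.1554  1.7968]
-> [ 0.5567 -0.2183  0.0985  1.7978] 1 rows
[0.0002,0.0006,0.0569,0,0,-0.0010]
```

{"op": "jog_arm", "data": {
  "motion": [
    [0, 0, 0.03, 0, 0, 0, -1],
    [0, 0, 0.02, 0, 0, 0, -1],
    [0, 0, 0.004, 0, 0, 0, -1],
    [0, 0, 0.002, 0, 0, 0, -1],
    [0, 0, 0, 0, 0, 0, -1]
  ]
}}

```text
time_s: 19.8
ee_pos: [0.5565, -0.2182, 0.0804]
eef_rot: [3.14, 0.001, 1.797]
force: [3.0, 0.5, -0.4]
grip_width: 0.0358
grip_force: 25.0
```

{"op": "jog_arm", "data": {
  "motion": [
    [0, 0, 0.001, 0, 0, 0, -1],
    [0, 0, 0.001, 0, 0, 0, -1],
    [0, 0, 0, 0, 0, 0, -1]
  ]
}}

```text
time_s: 20.1
ee_pos: [0.5572, -0.2182, 0.0795]
eef_rot: [3.138, 0.002, 1.798]
force: [2.1, 1.8, 10.2]
grip_width: 0.0357
grip_force: 25.0
```

{"op": "jog_arm", "data": {
  "motion": [
    [0, 0, 0, 0, 0, 0, 0.1],
    [0, 0, 0, 0, 0, 0, 0.1],
    [0, 0, 0, 0, 0, 0, 0.1],
    [0, 0, -0.015, 0, 0, 0, 0.1],
    [0, 0, -0.025, 0, 0, 0, 0.1]
  ]
}}

```text
time_s: 20.6
ee_pos: [0.5552, -0.2175, 0.1174]
eef_rot: [-3.139, -0.002, 1.798]
force: [-0.2, 0.4, 0.6]
grip_width: 0.052
grip_force: 0.0
```

{"op": "jog_arm", "data": {
  "motion": [
    [0, 0, -0.045, 0, 0, 0, 0.3],
    [0, 0, -0.045, 0, 0, 0, 0.3],
    [0, 0, 0, 0, 0, 0, 0.3]
  ]
}}

```text
time_s: 20.9
ee_pos: [0.5578, -0.2186, 0.2151]
eef_rot: [3.133, 0.007, 1.798]
force: [-0.6, 0.1, 0.5]
grip_width: 0.0611
grip_force: 0.0
```

Run:
```python
from sh import *
shells("d")
r=.208;d=np.array([-np.cos(r),-np.sin(r)]);P=lambda y,z=.075:(*(np.array([.530,.392])+y*d),z)
print("scene proj collar,tip,handle end",proj("scene",[P(3),P(-.262)] if 0 else [P(.003),P(-.262),P(.138,.087)]))
print("grip",P(.045))
g=P(.045)[:2]
plan([(*g,.2,r+np.pi),(*g,.076,r+np.pi)])
im=cv2.imread("pics/d_scene.png");a=cv2.resize(im[110:210,380:540],None,fx=3.6,fy=3.6,interpolation=cv2.INTER_CUBIC);b=cv2.resize(im[155:275,200:330],None,fx=4.4,fy=4.4,interpolation=cv2.INTER_CUBIC)[:220]
b=cv2.copyMakeBorder(b,0,0,0,max(0,a.shape[1]-b.shape[1]),0);a=cv2.copyMakeBorder(a,0,0,0,max(0,b.shape[1]-a.shape[1]),0)
cv2.imwrite("pics/dd.png",np.vstack([a,b]))
```

```text
scene proj collar,tip,handle end [[443.26835528 142.31550348]
 [530.14846288 191.84276605]
 [406.84238819 117.74938066]]
grip (np.float64(0.48596993548168776), np.float64(0.3827073459919536), 0.075)
t 21.0 from [ 0.5561 -0.2178  0.2279  1.7978]
-> [0.486  0.3827 0.2    3.3496] 14 rows
[0.0429,0.0048,0.0020,0,0,-0.1108] [0.0421,0.0095,0.0020,0,0,-0.1108] [0.0408,0.0141,0.0020,0,0,-0.1108] [0.0390,0.0185,0.0020,0,0,-0.1108] [0.0367,0.0227,0.0020,0,0,-0.1108] [0.0340,0.0266,0.0020,0,0,-0.1108] [0.0308,0.0302,0.0020,0,0,-0.1108] [0.0273,0.0335,0.0020,0,0,-0.1108] [0.0234,0.0363,0.0020,0,0,-0.1108] [0.0193,0.0387,0.0020,0,0,-0.1108] [0.0149,0.0405,0.0020,0,0,-0.1108] [0.0103,0.0419,0.0020,0,0,-0.1108] [0.0056,0.0428,0.0020,0,0,-0.1108] [0.0008,0.0432,0.0020,0,0,-0.1108]
-> [0.486  0.3827 0.076  3.3496] 3 rows
3 x [-0.0000,0.0000,0.0413,0,0,-0.0000]
```

View pics/dd.png

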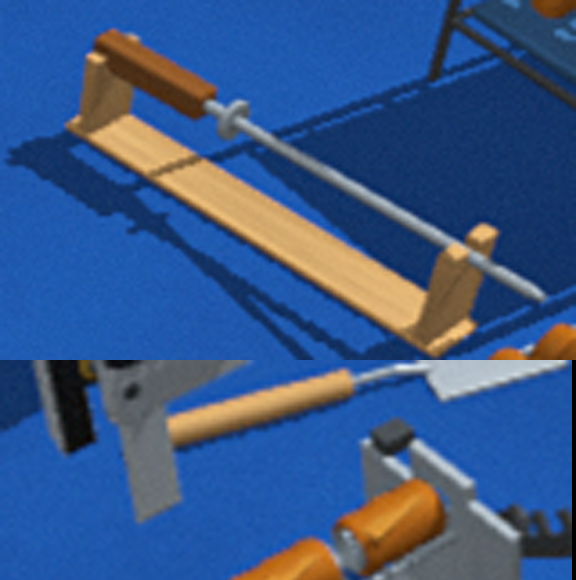

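The rod collar shows at (444.6,142.4) and the tip at (530.7,192.4). Both agree with my top-view estimate to about 1 px, so I'm going to the handle.

{"op": "jog_arm", "data": {
  "motion": [
    [0.043, 0.005, 0.002, 0, 0, -0.111, 0],
    [0.042, 0.0095, 0.002, 0, 0, -0.111, 0],
    [0.041, 0.014, 0.002, 0, 0, -0.111, 0],
    [0.039, 0.0185, 0.002, 0, 0, -0.111, 0],
    [0.0365, 0.0225, 0.002, 0, 0, -0.111, 0]
  ],
  "squeeze": 55
}}

```text
time_s: 21.5
ee_pos: [0.5297, -0.0019, 0.1962]
eef_rot: [-3.14, -0.002, 2.357]
force: [0.1, -0.2, -0.7]
grip_width: 0.0469
grip_force: 0.0
```

{"op": "jog_arm", "data": {
  "motion": [
    [0.034, 0.0265, 0.002, 0, 0, -0.111, 0],
    [0.031, 0.03, 0.002, 0, 0, -0.111, 0],
    [0.0275, 0.0335, 0.002, 0, 0, -0.111, 0],
    [0.0235, 0.0365, 0.002, 0, 0, -0.111, 0],
    [0.0195, 0.0385, 0.002, 0, 0, -0.111, 0]
  ]
}}

```text
time_s: 22.0
ee_pos: [0.5037, 0.2126, 0.1862]
eef_rot: [-3.14, -0.002, 2.912]
force: [-0.0, 0.8, 0.0]
grip_width: 0.0471
grip_force: 0.0
```

{"op": "jog_arm", "data": {
  "motion": [
    [0.015, 0.0405, 0.002, 0, 0, -0.111, 0],
    [0.0105, 0.042, 0.002, 0, 0, -0.111, 0],
    [0.0055, 0.043, 0.002, 0, 0, -0.111, 0],
    [0.001, 0.043, 0.002, 0, 0, -0.109, 0],
    [0, 0, 0, 0, 0, 0, 0]
  ]
}}

```text
time_s: 22.5
ee_pos: [0.482, 0.3862, 0.1772]
eef_rot: [-3.141, -0.003, -2.926]
force: [0.5, -0.5, 0.4]
grip_width: 0.0471
grip_force: 0.0
```

{"op": "jog_arm", "data": {
  "motion": [
    [0, 0, 0.03, 0, 0, 0, 0],
    [0, 0, 0.02, 0, 0, 0, 0],
    [0, 0, 0, 0, 0, 0, 0],
    [0, 0, 0, 0, 0, 0, 0]
  ]
}}

```text
time_s: 22.9
ee_pos: [0.4841, 0.3822, 0.1294]
eef_rot: [-3.141, -0.001, -2.934]
force: [0.0, -0.4, 0.2]
grip_width: 0.047
grip_force: 0.0
```

Run:
```python
from p import *
o=ctrl.get_obs();print(o["grip_width"],o["qpos"])
o=ctrl.get_obs();y=o["eef_rot"][2]+2*np.pi
plan([(.486,.3827,.077,3.3496)],start=(*o["ee_pos"][:2],o["ee_pos"][2]+.019,y),v=.3)
```

```text
0.0470044547298214 [ 6.08954198e-01  5.14984528e-01  1.40203365e+00 -5.15028745e-05
  1.22575222e+00 -1.16928961e+00]
t 22.9 from [0.4841 0.3822 0.1484 3.3491]
-> [0.486  0.3827 0.077  3.3496] 1 rows
[-0.0020,0.0001,0.0714,0,0,-0.0005]
```

{"op": "jog_arm", "data": {
  "motion": [
    [-0.002, 0, 0.04, 0, 0, 0, 0],
    [0, 0, 0.025, 0, 0, 0, 0],
    [0, 0, 0.007, 0, 0, 0, 0],
    [0, 0, 0, 0, 0, 0, 0],
    [0, 0, 0, 0, 0, 0, -1]
  ]
}}

```text
time_s: 23.4
ee_pos: [0.4869, 0.3835, 0.0595]
eef_rot: [3.141, 0.002, -2.934]
force: [-0.4, -0.6, -0.9]
grip_width: 0.042
grip_force: 0.0
```

{"op": "jog_arm", "data": {
  "motion": [
    [0, 0, 0, 0, 0, 0, -1],
    [0, 0, 0, 0, 0, 0, -1],
    [0, 0, 0, 0, 0, 0, -1],
    [0, 0, 0, 0, 0, 0, -1],
    [0, 0, 0, 0, 0, 0, -1]
  ]
}}

```text
time_s: 23.9
ee_pos: [0.4864, 0.3834, 0.0585]
eef_rot: [3.141, 0.001, -2.933]
force: [-1.9, -0.0, 7.1]
grip_width: 0.0235
grip_force: 55.0
```

{"op": "jog_arm", "data": {
  "motion": [
    [0, 0, -0.01, 0, 0, 0, -1],
    [0, 0, -0.02, 0, 0, 0, -1],
    [0, 0, -0.03, 0, 0, 0, -1],
    [0, 0, -0.04, 0, 0, 0, -1],
    [0, 0, -0.03, 0, 0, 0, -1]
  ]
}}

```text
time_s: 24.4
ee_pos: [0.4861, 0.3831, 0.1903]
eef_rot: [3.141, 0.001, -2.933]
force: [-0.7, 0.6, -2.2]
grip_width: 0.0234
grip_force: 55.0
```

Run:
```python
from p import *
o=ctrl.get_obs();y=o["eef_rot"][2]+2*np.pi;print(o["ee_pos"],o["grip_width"],o["grip_force"],o["force"],o["moment"])
s=C(0,.117+.045+.330);Y=A+np.pi/2;print(s)
plan([(*s,o["ee_pos"][2]+.019,Y)],start=(*o["ee_pos"][:2],o["ee_pos"][2]+.019,y),w=.1)
```

```text
[0.48607851 0.38311101 0.19033798] 0.023409202257263825 54.99240517616272 [-0.72921902  0.55948326 -2.18027656] [ 0.0398226  -0.05268894  0.01095193]
[0.42907269 0.3351782 ]
t 24.4 from [0.4861 0.3831 0.2093 3.3499]
-> [0.4291 0.3352 0.2093 1.7978] 16 rows
[0.0041,-0.0022,-0.0000,0,0,0.0970] [0.0039,-0.0026,-0.0000,0,0,0.0970] [0.0036,-0.0029,-0.0000,0,0,0.0970] [0.0033,-0.0033,-0.0000,0,0,0.0970] [0.0030,-0.0036,-0.0000,0,0,0.0970] [0.0026,-0.0039,-0.0000,0,0,0.0970] [0.0022,-0.0041,-0.0000,0,0,0.0970] [0.0018,-0.0043,-0.0000,0,0,0.0970] [0.0014,-0.0044,-0.0000,0,0,0.0970] [0.0010,-0.0046,-0.0000,0,0,0.0970] [0.0005,-0.0046,-0.0000,0,0,0.0970] [0.0001,-0.0047,-0.0000,0,0,0.0970] [-0.0004,-0.0046,-0.0000,0,0,0.0970] [-0.0008,-0.0046,-0.0000,0,0,0.0970] [-0.0013,-0.0045,-0.0000,0,0,0.0970] [-0.0017,-0.0043,-0.0000,0,0,0.0970]
```

{"op": "jog_arm", "data": {
  "motion": [
    [0.004, -0.002, 0, 0, 0, 0.06, -1],
    [0.004, -0.0025, 0, 0, 0, 0.1, -1],
    [0.0036, -0.003, 0, 0, 0, 0.1, -1],
    [0.0033, -0.0033, 0, 0, 0, 0.1, -1],
    [0.003, -0.0036, 0, 0, 0, 0.1, -1]
  ]
}}

```text
time_s: 24.9
ee_pos: [0.4682, 0.3676, 0.1879]
eef_rot: [-3.141, -0.0, 2.886]
force: [0.2, -0.7, -0.7]
grip_width: 0.0236
grip_force: 55.0
```

{"op": "jog_arm", "data": {
  "motion": [
    [0.0026, -0.004, 0, 0, 0, 0.1, -1],
    [0.0022, -0.004, 0, 0, 0, 0.1, -1],
    [0.0018, -0.0043, 0, 0, 0, 0.1, -1],
    [0.0014, -0.0044, 0, 0, 0, 0.1, -1],
    [0.001, -0.0046, 0, 0, 0, 0.1, -1]
  ]
}}

```text
time_s: 25.4
ee_pos: [0.4507, 0.3523, 0.1879]
eef_rot: [-3.142, -0.0, 2.386]
force: [0.2, -0.4, -1.8]
grip_width: 0.0235
grip_force: 55.0
```

{"op": "jog_arm", "data": {
  "motion": [
    [0.0005, -0.0046, 0, 0, 0, 0.1, -1],
    [0, -0.0047, 0, 0, 0, 0.1, -1],
    [-0.0004, -0.0046, 0, 0, 0, 0.1, -1],
    [-0.001, -0.0046, 0, 0, 0, 0.1, -1],
    [-0.0013, -0.0045, 0, 0, 0, 0.1, -1]
  ]
}}

```text
time_s: 25.9
ee_pos: [0.4331, 0.337, 0.1879]
eef_rot: [3.142, -0.0, 1.886]
force: [-1.0, 0.0, -0.7]
grip_width: 0.0236
grip_force: 55.0
```

{"op": "jog_arm", "data": {
  "motion": [
    [-0.0017, -0.0043, 0, 0, 0, 0.092, -1],
    [0, 0, 0, 0, 0, 0, -1],
    [0, 0, 0, 0, 0, 0, -1],
    [0, 0, 0, 0, 0, 0, -1]
  ]
}}

```text
time_s: 26.3
ee_pos: [0.4299, 0.3343, 0.1876]
eef_rot: [3.141, -0.0, 1.8]
force: [-0.7, -0.3, -0.8]
grip_width: 0.0237
grip_force: 55.0
```

Run:
```python
from p import *
o=ctrl.get_obs();print(o["ee_pos"],o["eef_rot"],o["grip_width"],o["force"],o["moment"])
s=C(0,.117+.045+.300);Y=A+np.pi/2
plan([(*s,o["ee_pos"][2]+.019,Y)])
for n in("top","scene"): cv2.imwrite(f"pics/e_{n}.png",ctrl.camera(n)[:,:,::-1])
e=o["ee_pos"]
# expected rod points
for y in(0,-.262): print(y,proj("top",[*(e[:2]+(y-.045)*ey),e[2]+.0165]),proj("scene",[*(e[:2]+(y-.045)*ey),e[2]+.0165]))
t=cv2.imread("pics/e_top.png");s=cv2.imread("pics/e_scene.png")
a=cv2.resize(t[150:290,170:330],None,fx=4,fy=4,interpolation=cv2.INTER_CUBIC);cv2.imwrite("pics/ea.png",a)
b=cv2.resize(s[70:210,280:440],None,fx=4,fy=4,interpolation=cv2.INTER_CUBIC);cv2.imwrite("pics/eb.png",b)
```

```text
[0.42990729 0.33431962 0.18763431] [ 3.14145626e+00 -4.32263367e-05  1.79995235e+00] 0.023747217672583094 [-0.70330493 -0.31991542 -0.77573797] [ 0.07257213 -0.09367258 -0.00235618]
t 26.3 from [0.4299 0.3343 0.2066 1.8   ]
-> [0.4358 0.3059 0.2066 1.7978] 1 rows
[-0.0290,-0.0007,-0.0000,0,0,0.0022]
0 [[187.93957077 232.91619149]] [[398.50389838  95.32983313]]
-0.262 [[294.86961323 208.86003165]] [[321.64834271 135.04436543]]
```

View pics/eb.png

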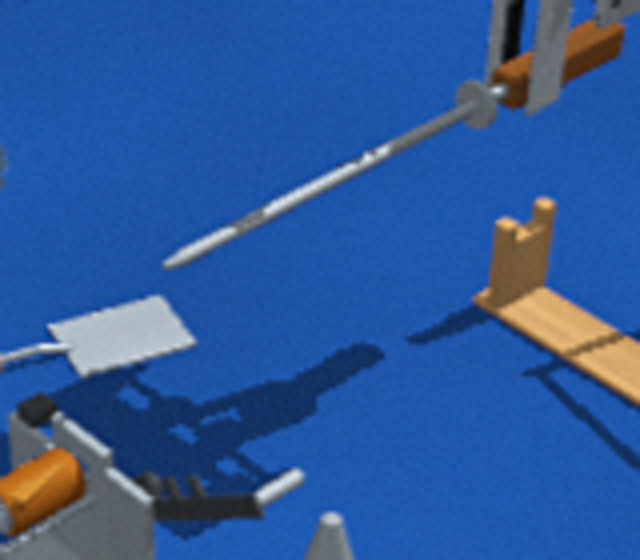

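View pics/ea.png

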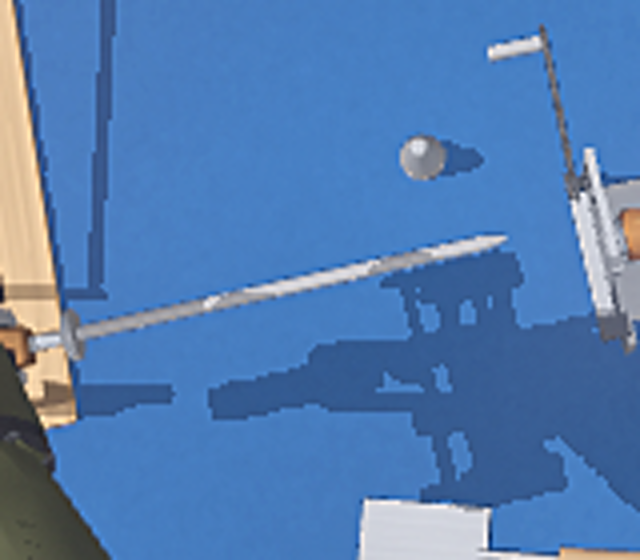

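The tip shows at scene (321,136) and top (296,209.6), within about 1 px of where the gripper pose puts it. That means the rod sits straight with a droop of only about 0.01 rad. Next I advance, correct laterally, then lower in front of the mouth.

{"op": "jog_arm", "data": {
  "motion": [
    [-0.025, 0, 0, 0, 0, 0.002, -1],
    [-0.025, 0, 0, 0, 0, 0, -1],
    [0, 0, 0.03, 0, 0, 0, -1],
    [0, 0, 0.03, 0, 0, 0, -1],
    [0, 0, 0.025, 0, 0, 0, -1]
  ]
}}

```text
time_s: 26.9
ee_pos: [0.4409, 0.2852, 0.1011]
eef_rot: [-3.141, 0.0, 1.796]
force: [0.5, 0.4, -1.1]
grip_width: 0.0236
grip_force: 55.0
```

{"op": "jog_arm", "data": {
  "motion": [
    [0, 0, 0.015, 0, 0, 0, -1],
    [0, 0, 0, 0, 0, 0, -1],
    [0, 0, 0, 0, 0, 0, -1],
    [0, 0, 0, 0, 0, 0, -1]
  ]
}}

```text
time_s: 27.3
ee_pos: [0.4415, 0.2858, 0.0886]
eef_rot: [3.14, -0.0, 1.796]
force: [-0.2, -0.8, -1.2]
grip_width: 0.0236
grip_force: 55.0
```

Run:
```python
from p import *
o=ctrl.get_obs();e=o["ee_pos"];d=e[:2]-OX;print(e,o["eef_rot"],"carrier",d@ex,d@ey,o["force"],o["moment"])
im=ctrl.camera("scene");cv2.imwrite("pics/f.png",cv2.resize(im[120:240,270:390,::-1],None,fx=5,fy=5,interpolation=cv2.INTER_CUBIC))
im=ctrl.camera("top");cv2.imwrite("pics/ft.png",cv2.resize(im[175:245,270:360,::-1],None,fx=6,fy=6,interpolation=cv2.INTER_CUBIC))
```

```text
[0.44152151 0.28581282 0.08855853] [ 3.14000861e+00 -4.59080488e-04  1.79609630e+00] carrier 0.001019500670088891 0.4410993592297337 [-0.1796819  -0.76603139 -1.1701792 ] [ 0.14085383 -0.04751896 -0.00549675]
```

View pics/f.png

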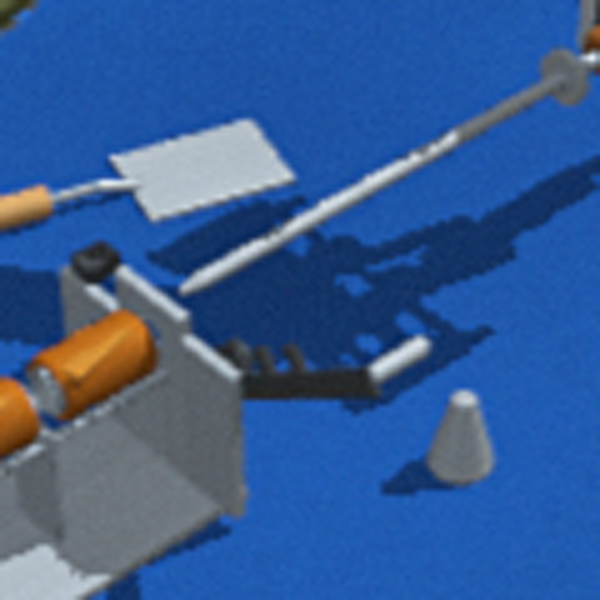

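The rod is level in front of the mouth, its tip at crop (185,290), just outside the plate and clear of the hasp.

{"op": "jog_arm", "data": {
  "motion": [
    [0, -0.001, 0.008, 0, 0, 0, -1],
    [0, 0, 0.005, 0, 0, 0, -1],
    [0, 0, 0, 0, 0, 0, -1],
    [0, 0, 0, 0, 0, 0, -1]
  ]
}}

```text
time_s: 27.8
ee_pos: [0.44, 0.2853, 0.0743]
eef_rot: [-3.141, 0.0, 1.796]
force: [-0.0, 0.2, -0.8]
grip_width: 0.0239
grip_force: 55.0
```

{"op": "jog_arm", "data": {
  "motion": [
    [-0.006, 0, 0, 0, 0, 0, -1],
    [-0.006, 0, 0, 0, 0, 0, -1],
    [-0.006, 0, 0, 0, 0, 0, -1],
    [0, 0, 0, 0, 0, 0, -1],
    [0, 0, 0, 0, 0, 0, -1]
  ]
}}

```text
time_s: 28.3
ee_pos: [0.4442, 0.2676, 0.0746]
eef_rot: [3.141, -0.0, 1.795]
force: [-0.4, 0.3, -2.0]
grip_width: 0.0238
grip_force: 55.0
```

{"op": "jog_arm", "data": {
  "motion": [
    [-0.004, 0, 0, 0, 0, 0, -1],
    [-0.004, 0, 0, 0, 0, 0, -1],
    [0, 0, 0, 0, 0, 0, -1]
  ]
}}

```text
time_s: 28.6
ee_pos: [0.4459, 0.2595, 0.0744]
eef_rot: [-3.141, 0.0, 1.796]
force: [-0.3, 0.3, -1.2]
grip_width: 0.0237
grip_force: 55.0
```

```bash
cat > st.py <<'E'
from p import *
np.set_printoptions(precision=4,suppress=True)
o=ctrl.get_obs();e=o["ee_pos"];d=e[:2]-OX;f=o["force"];print(o["time_s"],"carrier",d@ex,d@ey,e[2],"tipy~",d@ey-.305,"F",f[:2]@ex,f[:2]@ey,f[2],"yaw",o["eef_rot"],o["grip_width"])
E
python3 st.py
```

```text
28.6 carrier -0.0006261479716163708 0.4145095200066265 0.07441756582071972 tipy~ 0.1095095200066265 F -0.20750654599124163 0.33833058714309777 -1.1581356458879377 yaw [-3.1415  0.0001  1.7955] 0.023736456045966355
```

{"op": "jog_arm", "data": {
  "motion": [
    [-0.004, 0, -0.001, 0, 0, -0.002, -1],
    [-0.005, 0, 0, 0, 0, 0, -1],
    [-0.005, 0, 0, 0, 0, 0, -1],
    [0, 0, 0, 0, 0, 0, -1]
  ]
}}

```text
time_s: 29.0
ee_pos: [0.4491, 0.2457, 0.0755]
eef_rot: [-3.142, 0.0, 1.797]
force: [0.1, 0.2, -1.7]
grip_width: 0.0233
grip_force: 55.0
```

{"op": "jog_arm", "data": {
  "motion": [
    [-0.006, 0, 0, 0, 0, 0, -1],
    [-0.006, 0, 0, 0, 0, 0, -1],
    [-0.006, 0, 0, 0, 0, 0, -1],
    [0, 0, 0, 0, 0, 0, -1]
  ]
}}

```text
time_s: 29.4
ee_pos: [0.4532, 0.228, 0.0755]
eef_rot: [-3.142, 0.0, 1.797]
force: [0.5, 0.6, -1.6]
grip_width: 0.0238
grip_force: 55.0
```

```bash
python3 st.py
```

```text
29.4 carrier -0.0005889661257798046 0.3821791331189586 0.07545514604161185 tipy~ 0.07717913311895863 F 0.6743123967498712 0.5062241875606058 -1.6476250068524765 yaw [-3.1416  0.      1.7971] 0.02384670765867942
```

{"op": "jog_arm", "data": {
  "motion": [
    [-0.01, 0, 0, 0, 0, 0, -1],
    [-0.01, 0, 0, 0, 0, 0, -1],
    [-0.01, 0, 0, 0, 0, 0, -1],
    [-0.01, 0, 0, 0, 0, 0, -1],
    [-0.01, 0, 0, 0, 0, 0, -1]
  ]
}}

```text
time_s: 29.9
ee_pos: [0.4645, 0.1791, 0.0755]
eef_rot: [3.142, 0.0, 1.798]
force: [-1.0, 0.7, -1.8]
grip_width: 0.0239
grip_force: 55.0
```

{"op": "jog_arm", "data": {
  "motion": [
    [-0.01, 0, 0, 0, 0, 0, -1],
    [-0.01, 0, 0, 0, 0, 0, -1],
    [-0.01, 0, 0, 0, 0, 0, -1],
    [-0.01, 0, 0, 0, 0, 0, -1],
    [-0.01, 0, 0, 0, 0, 0, -1]
  ]
}}

```text
time_s: 30.4
ee_pos: [0.4757, 0.1305, 0.0754]
eef_rot: [-3.142, -0.0, 1.798]
force: [0.4, 0.8, -1.7]
grip_width: 0.0238
grip_force: 55.0
```

{"op": "jog_arm", "data": {
  "motion": [
    [-0.01, 0, 0, 0, 0, 0, -1],
    [-0.01, 0, 0, 0, 0, 0, -1],
    [-0.01, 0, 0, 0, 0, 0, -1],
    [-0.01, 0, 0, 0, 0, 0, -1],
    [0, 0, 0, 0, 0, 0, -1]
  ]
}}

```text
time_s: 30.9
ee_pos: [0.4848, 0.0913, 0.0755]
eef_rot: [3.142, 0.0, 1.797]
force: [-0.5, 0.2, -1.7]
grip_width: 0.0235
grip_force: 55.0
```

```bash
python3 st.py
```

```text
30.9 carrier -0.0005922765252862262 0.2418306455660891 0.07545809332444234 tipy~ -0.06316935443391089 F -0.4310000196689609 0.30083646874822323 -1.718735097428023 yaw [3.1416 0.0001 1.7967] 0.023481926009362886
```

{"op": "jog_arm", "data": {
  "motion": [
    [-0.01, 0, 0, 0, 0, 0, -1],
    [-0.01, 0, 0, 0, 0, 0, -1],
    [-0.01, 0, 0, 0, 0, 0, -1],
    [-0.006, 0, 0, 0, 0, 0, -1],
    [0, 0, 0, 0, 0, 0, -1]
  ]
}}

```text
time_s: 31.4
ee_pos: [0.4928, 0.0565, 0.0754]
eef_rot: [-3.142, 0.0, 1.797]
force: [0.0, 0.1, -2.1]
grip_width: 0.0237
grip_force: 55.0
```

{"op": "jog_arm", "data": {
  "motion": [
    [-0.005, 0, 0, 0, 0, 0, -1],
    [-0.005, 0, 0, 0, 0, 0, -1],
    [-0.005, 0, 0, 0, 0, 0, -1],
    [0, 0, 0, 0, 0, 0, -1]
  ]
}}

```text
time_s: 31.8
ee_pos: [0.4961, 0.0422, 0.0754]
eef_rot: [-3.142, 0.0, 1.797]
force: [-0.3, 0.1, -1.2]
grip_width: 0.0238
grip_force: 55.0
```

{"op": "jog_arm", "data": {
  "motion": [
    [-0.005, 0, 0, 0, 0, 0, -1],
    [-0.005, 0, 0, 0, 0, 0, -1],
    [0, 0, 0, 0, 0, 0, -1]
  ]
}}

```text
time_s: 32.1
ee_pos: [0.4984, 0.0324, 0.0755]
eef_rot: [3.141, 0.0, 1.797]
force: [-0.4, -0.8, -1.7]
grip_width: 0.0231
grip_force: 55.0
```

```bash
python3 st.py
```

```text
32.1 carrier -0.000575805468677675 0.1813758702075932 0.07546565303068431 tipy~ -0.1236241297924068 F -0.566609000059525 -0.665602048187457 -1.6516431967374419 yaw [3.1415 0.0001 1.7973] 0.023058023767399995
```

{"op": "jog_arm", "data": {
  "motion": [
    [-0.006, 0, 0, 0, 0, 0, -1],
    [-0.005, 0, 0, 0, 0, 0, -1],
    [-0.004, 0, 0, 0, 0, 0, -1],
    [0, 0, 0, 0, 0, 0, -1]
  ]
}}

```text
time_s: 32.5
ee_pos: [0.5017, 0.0178, 0.0754]
eef_rot: [3.142, 0.0, 1.797]
force: [0.7, 0.5, -1.7]
grip_width: 0.0237
grip_force: 55.0
```

{"op": "jog_arm", "data": {
  "motion": [
    [-0.002, 0, 0, 0, 0, 0, -1],
    [-0.002, 0, 0, 0, 0, 0, -1],
    [0, 0, 0, 0, 0, 0, -1]
  ]
}}

```text
time_s: 32.8
ee_pos: [0.5022, 0.0155, 0.0754]
eef_rot: [-3.141, -0.002, 1.798]
force: [-1.4, 9.7, 0.8]
grip_width: 0.0238
grip_force: 55.0
```

{"op": "jog_arm", "data": {
  "motion": [
    [-0.001, 0, 0, 0, 0, 0, -1],
    [-0.001, 0, 0, 0, 0, 0, -1],
    [0, 0, 0, 0, 0, 0, -1]
  ]
}}

```text
time_s: 33.1
ee_pos: [0.5022, 0.0154, 0.0754]
eef_rot: [-3.141, -0.005, 1.798]
force: [-6.9, 25.3, 3.7]
grip_width: 0.0235
grip_force: 55.0
```

```bash
python3 st.py
```

```text
33.1 carrier -0.0007637760837957425 0.16393428429941106 0.07540719136032767 tipy~ -0.14106571570058893 F -1.0330186013542921 26.183938645382447 3.674863399737482 yaw [-3.1407 -0.005   1.7984] 0.023517849104187426
```

{"op": "jog_arm", "data": {
  "motion": [
    [0.002, 0, 0, 0, 0, 0, -1],
    [0, 0, 0.002, 0, 0, 0, -1],
    [0, 0, 0.0015, 0, 0, 0, -1],
    [0, 0, 0, 0, 0, 0, -1],
    [0, 0, 0, 0, 0, 0, -1]
  ]
}}

```text
time_s: 33.6
ee_pos: [0.5025, 0.0155, 0.0721]
eef_rot: [3.141, -0.002, 1.798]
force: [-1.9, 11.2, 2.0]
grip_width: 0.0236
grip_force: 55.0
```

```bash
python3 st.py
```

```text
33.6 carrier -0.00036087077895604816 0.16399475851298076 0.07213461931787506 tipy~ -0.14100524148701923 F 0.6388655190627964 11.390052555974943 2.010022816934329 yaw [ 3.1411 -0.0016  1.7983] 0.023612485474272325
```

{"op": "jog_arm", "data": {
  "motion": [
    [0, 0, 0.0005, 0, 0, 0, -1],
    [0, 0, 0, 0, 0, 0, 0],
    [0, 0, 0, 0, 0, 0, 0],
    [0, 0, 0, 0, 0, 0, 0],
    [0, 0, 0, 0, 0, 0, 0]
  ],
  "squeeze": 12
}}

```text
time_s: 34.1
ee_pos: [0.5026, 0.0142, 0.0715]
eef_rot: [3.142, 0.0, 1.798]
force: [0.1, -0.5, -0.9]
grip_width: 0.0466
grip_force: 0.0
```

{"op": "jog_arm", "data": {
  "motion": [
    [0, 0, -0.02, 0, 0, 0, 0],
    [0, 0, -0.04, 0, 0, 0, 0],
    [0, 0, -0.045, 0, 0, 0, 0],
    [0, 0, -0.025, 0, 0, 0, 0],
    [0, 0, 0, 0, 0, 0, 0]
  ]
}}

```text
time_s: 34.6
ee_pos: [0.5039, 0.0143, 0.2051]
eef_rot: [3.136, 0.002, 1.798]
force: [0.1, -0.4, -0.4]
grip_width: 0.0471
grip_force: 0.0
```

```bash
python3 st.py
python3 - <<'E'
from p import *
t=ctrl.camera("top")[:,:,::-1].copy();s=ctrl.camera("scene")[:,:,::-1].copy()
cv2.imwrite("pics/g_top.png",t);cv2.imwrite("pics/g_scene.png",s)
a=cv2.resize(t[150:250,240:420],None,fx=4.4,fy=4,interpolation=cv2.INTER_CUBIC)[:,:790];b=cv2.resize(s[150:270,200:400],None,fx=3.95,fy=3,interpolation=cv2.INTER_CUBIC)[:200*3]
w=min(a.shape[1],b.shape[1]);g=np.vstack([a[:,:w],b[:,:w]]);print(g.shape);cv2.imwrite("pics/g.png",cv2.resize(g,None,fx=.78,fy=.78))
Y=A+np.pi/2
rel=lambda th:(.042-.1*-1*0,)
th=2.6;px=.042-.1*np.cos(th)+.014*np.sin(th);pz=.09+.1*np.sin(th)+.014*np.cos(th);print("peg",px,pz)
h=C(px,.147);plan([(*h,.21,Y),(*h,pz,Y)])
print(proj("top",[*h,pz]),proj("scene",[*h,pz]))
E
```

```text
34.6 carrier 0.0006476648112609261 0.16250354337754347 0.20505266983225737 tipy~ -0.14249645662245652 F -0.022410110849292796 -0.42066787873874323 -0.408127154159064 yaw [3.1356 0.0017 1.7978] 0.04706642325350194
(760, 790, 3)
peg 0.13490589454239524 0.12955369463498118
t 34.7 from [0.5024 0.0143 0.2202 1.7977]
-> [0.6382 0.0294 0.21   1.7978] 4 rows
[-0.0040,0.0339,0.0025,0,0,-0.0000] [-0.0040,0.0339,0.0025,0,0,-0.0000] [-0.0040,0.0339,0.0025,0,0,-0.0000] [-0.0040,0.0339,0.0025,0,0,-0.0000]
-> [0.6382 0.0294 0.1296 1.7978] 2 rows
2 x [0.0000,0.0000,0.0402,0,0,-0.0000]
[[298.44013034 160.84047573]] [[348.89927786 194.92009515]]
```

View pics/g.png

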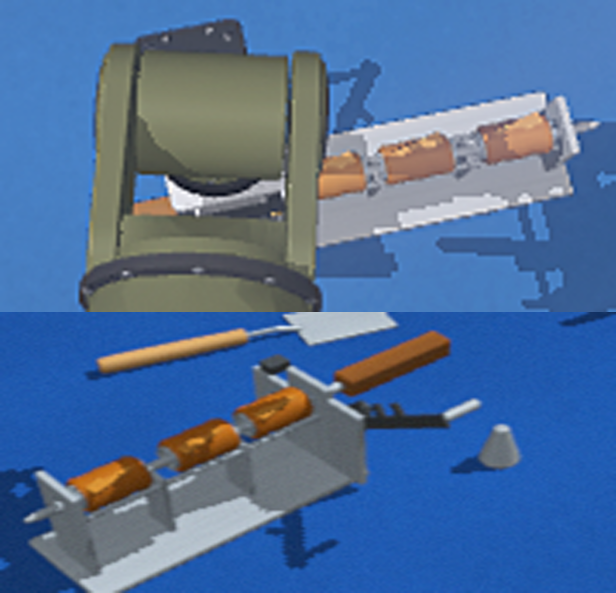

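The rod is home through all three shells, with its tip out past the end plate, and the hasp is still laid back at about 2.5 rad. Now I take the peg again.

Run:
```python
from p import *
Y=A+np.pi/2;h=C(.1307,.147);plan([(*h,.215,Y),(*h,.139,Y)])
rr=.101;th0=np.arctan2(14,100);q=lambda th:np.array([-rr*np.cos(th0+th),rr*np.sin(th0+th)])
T=np.linspace(2.5,-.01,19)
for a,b in zip(T[:-1],T[1:]): d=q(b)-q(a);print("[0,%.4f,%.4f]"%(d[0],-d[1]))
```

```text
t 34.7 from [0.5024 0.0143 0.2202 1.7977]
-> [0.6341 0.0284 0.215  1.7978] 3 rows
[-0.0053,0.0438,0.0017,0,0,-0.0000] [-0.0053,0.0438,0.0017,0,0,-0.0000] [-0.0053,0.0438,0.0017,0,0,-0.0000]
-> [0.6341 0.0284 0.139  1.7978] 2 rows
2 x [0.0000,0.0000,0.0380,0,0,-0.0000]
[0,-0.0076,-0.0118]
[0,-0.0092,-0.0107]
[0,-0.0106,-0.0093]
[0,-0.0118,-0.0077]
[0,-0.0127,-0.0060]
[0,-0.0134,-0.0042]
[0,-0.0139,-0.0023]
[0,-0.0141,-0.0003]
[0,-0.0140,0.0016]
[0,-0.0136,0.0036]
[0,-0.0130,0.0054]
[0,-0.0121,0.0072]
[0,-0.0110,0.0088]
[0,-0.0097,0.0102]
[0,-0.0081,0.0115]
[0,-0.0065,0.0125]
[0,-0.0047,0.0133]
[0,-0.0028,0.0138]
```

{"op": "jog_arm", "data": {
  "motion": [
    [-0.005, 0.044, 0, 0, 0, 0, -0.3],
    [-0.0055, 0.044, 0, 0, 0, 0, -0.3],
    [-0.0055, 0.044, 0, 0, 0, 0, -0.3],
    [0, 0, 0, 0, 0, 0, -0.3],
    [0, 0, 0, 0, 0, 0, -0.3]
  ]
}}

```text
time_s: 35.2
ee_pos: [0.6343, 0.0285, 0.1985]
eef_rot: [-3.137, -0.001, 1.798]
force: [-0.8, 0.2, 0.3]
grip_width: 0.0327
grip_force: 0.0
```

{"op": "jog_arm", "data": {
  "motion": [
    [0, 0, 0.025, 0, 0, 0, -0.3],
    [0, 0, 0.03, 0, 0, 0, -0.3],
    [0, 0, 0.02, 0, 0, 0, -0.3],
    [0, 0, 0, 0, 0, 0, -0.3],
    [0, 0, 0, 0, 0, 0, -0.3]
  ]
}}

```text
time_s: 35.7
ee_pos: [0.6344, 0.0284, 0.1274]
eef_rot: [3.141, 0.0, 1.798]
force: [0.4, -0.3, -0.2]
grip_width: 0.0329
grip_force: 0.0
```

```bash
python3 st.py
```

```text
35.7 carrier 0.13097069979881704 0.14689231944639805 0.12735737161278743 tipy~ -0.15810768055360194 F 0.2940568853433467 -0.3270507953115999 -0.2327826278108771 yaw [3.1412 0.0001 1.7976] 0.03290939032351305
```

{"op": "jog_arm", "data": {
  "motion": [
    [0, 0, 0.0075, 0, 0, 0, -0.3],
    [0, 0, 0, 0, 0, 0, -1],
    [0, 0, 0, 0, 0, 0, -1],
    [0, 0, 0, 0, 0, 0, -1],
    [0, 0, 0, 0, 0, 0, -1]
  ]
}}

```text
time_s: 36.2
ee_pos: [0.6351, 0.0286, 0.1194]
eef_rot: [3.14, 0.0, 1.798]
force: [2.4, -0.1, 1.8]
grip_width: 0.0095
grip_force: 12.0
```

{"op": "jog_arm", "data": {
  "motion": [
    [0, 0, 0, 0, 0, 0, -1],
    [0, 0, 0, 0, 0, 0, -1],
    [0, 0, 0, 0, 0, 0, -1]
  ]
}}

```text
time_s: 36.5
ee_pos: [0.6351, 0.0286, 0.1193]
eef_rot: [3.14, 0.0, 1.798]
force: [4.0, 2.2, 2.2]
grip_width: 0.0094
grip_force: 12.0
```

{"op": "jog_arm", "data": {
  "motion": [
    [0, -0.0076, -0.0118, 0, 0, 0, -1],
    [0, -0.0092, -0.0107, 0, 0, 0, -1],
    [0, -0.0106, -0.0093, 0, 0, 0, -1],
    [0, 0, 0, 0, 0, 0, -1]
  ]
}}

```text
time_s: 36.9
ee_pos: [0.609, 0.0225, 0.1536]
eef_rot: [3.136, 0.001, 1.798]
force: [8.3, 2.4, 9.7]
grip_width: 0.0096
grip_force: 12.0
```

```bash
python3 st.py
```

```text
36.9 carrier 0.1049122536864833 0.1468775110979668 0.15361825654885056 tipy~ -0.1581224889020332 F 8.674730664049989 0.4943573624039007 9.746825406856642 yaw [3.136  0.0009 1.7978] 0.009622165277112682
```

{"op": "jog_arm", "data": {
  "motion": [
    [0, -0.0118, -0.009, 0, 0, 0, -1],
    [0, -0.0127, -0.007, 0, 0, 0, -1],
    [0, -0.0134, -0.0042, 0, 0, 0, -1],
    [0, -0.0139, -0.0023, 0, 0, 0, -1],
    [0, -0.0141, -0.0003, 0, 0, 0, -1]
  ]
}}

```text
time_s: 37.4
ee_pos: [0.5435, 0.0075, 0.1741]
eef_rot: [3.141, 0.0, 1.798]
force: [1.4, 1.4, 2.3]
grip_width: 0.0095
grip_force: 12.0
```

{"op": "jog_arm", "data": {
  "motion": [
    [0, -0.014, 0.0016, 0, 0, 0, -1],
    [0, -0.0136, 0.0036, 0, 0, 0, -1],
    [0, -0.013, 0.0054, 0, 0, 0, -1],
    [0, -0.0121, 0.0072, 0, 0, 0, -1],
    [0, 0, 0, 0, 0, 0, -1]
  ]
}}

```text
time_s: 37.9
ee_pos: [0.491, -0.0045, 0.1552]
eef_rot: [-3.139, -0.0, 1.798]
force: [-2.8, 0.5, 2.8]
grip_width: 0.0096
grip_force: 12.0
```

```bash
python3 st.py
python3 - <<'E'
from p import *
e=ctrl.get_obs()["ee_pos"];x=(e[:2]-OX)@ex-.042;z=e[2]+.019-.09;print("r",np.hypot(x,z),"theta",np.arctan2(z,-x)-.139)
E
```

```text
37.9 carrier -0.016129569578891244 0.14705519168437656 0.15520205697684045 tipy~ -0.15794480831562344 F -2.6111000574118264 1.1101719500570102 2.785143816428076 yaw [-3.1391 -0.0005  1.7975] 0.009564051463281459
r 0.10231829386066912 theta 0.8275708104502096
```

{"op": "jog_arm", "data": {
  "motion": [
    [0, -0.011, 0.0088, 0, 0, 0, -1],
    [0, -0.0097, 0.0102, 0, 0, 0, -1],
    [0, -0.0081, 0.0115, 0, 0, 0, -1],
    [0, -0.0065, 0.0125, 0, 0, 0, -1],
    [0, 0, 0, 0, 0, 0, -1]
  ]
}}

```text
time_s: 38.4
ee_pos: [0.4576, -0.0123, 0.1119]
eef_rot: [-3.14, -0.001, 1.798]
force: [-1.5, 0.1, -0.2]
grip_width: 0.0097
grip_force: 12.0
```

{"op": "jog_arm", "data": {
  "motion": [
    [0, -0.0045, 0.013, 0, 0, 0, -1],
    [0, -0.0028, 0.0125, 0, 0, 0, -1],
    [0, 0, 0, 0, 0, 0, -1],
    [0, 0, 0, 0, 0, 0, -1]
  ]
}}

```text
time_s: 38.8
ee_pos: [0.4509, -0.0139, 0.0876]
eef_rot: [-3.14, -0.0, 1.798]
force: [-4.2, 0.5, -0.0]
grip_width: 0.0095
grip_force: 12.0
```

```bash
python3 st.py
python3 - <<'E'
from p import *
e=ctrl.get_obs()["ee_pos"];x=(e[:2]-OX)@ex-.042;z=e[2]+.019-.09;print("r",np.hypot(x,z),"theta",np.arctan2(z,-x)-.139)
E
```

```text
38.8 carrier -0.05724286424926777 0.14699824043227594 0.0876250971677929 tipy~ -0.15800175956772405 F -3.9363379793363076 1.418038212349392 -0.04502147633528175 yaw [-3.14   -0.0005  1.7978] 0.009497838222281337
r 0.10062574203570947 theta 0.026978171512762356
```

{"op": "jog_arm", "data": {
  "motion": [
    [0, 0, 0.002, 0, 0, 0, -1],
    [0, 0, 0.002, 0, 0, 0, -1],
    [0, 0, 0, 0, 0, 0, -1]
  ]
}}

```text
time_s: 39.1
ee_pos: [0.4505, -0.0139, 0.0842]
eef_rot: [-3.14, -0.0, 1.798]
force: [-11.8, -0.4, 9.6]
grip_width: 0.0095
grip_force: 12.0
```

{"op": "jog_arm", "data": {
  "motion": [
    [0, 0, 0.001, 0, 0, 0, -1],
    [0, 0, 0, 0, 0, 0, -1]
  ]
}}

```text
time_s: 39.3
ee_pos: [0.4506, -0.014, 0.0837]
eef_rot: [-3.14, -0.0, 1.798]
force: [-15.5, -1.4, 17.0]
grip_width: 0.0092
grip_force: 12.0
```

{"op": "jog_arm", "data": {
  "motion": [
    [0, 0, -0.002, 0, 0, 0, -1],
    [0, 0, 0, 0, 0, 0, -0.3],
    [0, 0, 0, 0, 0, 0, -0.3],
    [0, 0, 0, 0, 0, 0, -0.3],
    [0, 0, -0.01, 0, 0, 0, -0.3]
  ]
}}

```text
time_s: 39.8
ee_pos: [0.4506, -0.0138, 0.0939]
eef_rot: [-3.14, -0.001, 1.798]
force: [-0.1, -0.3, -0.1]
grip_width: 0.0329
grip_force: 0.0
```

{"op": "jog_arm", "data": {
  "motion": [
    [0, 0, -0.03, 0, 0, 0, -0.3],
    [0, 0, -0.045, 0, 0, 0, -0.3],
    [0, 0, -0.045, 0, 0, 0, -0.3],
    [0, -0.045, 0, 0, 0, 0, -0.3],
    [0, 0, 0, 0, 0, 0, -0.3]
  ]
}}

```text
time_s: 40.3
ee_pos: [0.4048, -0.0244, 0.2159]
eef_rot: [3.14, 0.001, 1.798]
force: [0.3, 1.0, -0.5]
grip_width: 0.0328
grip_force: 0.0
```

{"op": "jog_arm", "data": {
  "motion": [
    [0, 0, 0, 0, 0, 0, -0.3],
    [0, 0, 0, 0, 0, 0, -0.3],
    [0, 0, 0, 0, 0, 0, -0.3]
  ]
}}

```text
time_s: 40.6
ee_pos: [0.4076, -0.0239, 0.2141]
eef_rot: [-3.141, -0.0, 1.798]
force: [0.1, 0.5, -0.5]
grip_width: 0.033
grip_force: 0.0
```

```bash
python3 st.py
python3 - <<'E'
from p import *
for n in("top","scene"):
    a=cv2.cvtColor(ctrl.camera(n),cv2.COLOR_RGB2GRAY).astype(int);cv2.imwrite(f"pics/z_{n}.png",a)
    g=cv2.cvtColor(cv2.imread(f"pics/{n}0.png"),cv2.COLOR_BGR2GRAY).astype(int)
    f=cv2.cvtColor(cv2.imread(f"pics/g_{n}.png"),cv2.COLOR_BGR2GRAY).astype(int)
    # hasp arm dark / peg regions: down pose (as at start) and laid-back pose
    for nm,P in(("peg down",(*C(-.058,.15),.104)),("arm down",(*C(-.03,.128),.09)),("peg back",(*C(.1307,.15),.1386))):
        u,v=proj(n,P)[0].round().astype(int);w=np.s_[v-4:v+5,u-5:u+6]
        print(n,nm,(u,v),"|now-start| %.1f |now-beforeclose| %.1f |start-before| %.1f"%(abs(a[w]-g[w]).mean(),abs(a[w]-f[w]).mean(),abs(g[w]-f[w]).mean()))
E
```

```text
40.6 carrier -0.10175721211961845 0.14692026323383733 0.21408005139078903 tipy~ -0.15807973676616266 F 0.21595758434972126 0.418790664911418 -0.4595016513570656 yaw [-3.141  -0.0002  1.798 ] 0.03297142965128064
top peg down (np.int64(313), np.int64(233)) |now-start| 34.6 |now-beforeclose| 41.9 |start-before| 62.2
top arm down (np.int64(319), np.int64(221)) |now-start| 51.5 |now-beforeclose| 16.8 |start-before| 55.4
top peg back (np.int64(298), np.int64(162)) |now-start| 0.6 |now-beforeclose| 43.1 |start-before| 43.6
scene peg down (np.int64(297), np.int64(163)) |now-start| 35.9 |now-beforeclose| 32.5 |start-before| 30.5
scene arm down (np.int64(297), np.int64(177)) |now-start| 5.3 |now-beforeclose| 12.3 |start-before| 12.8
scene peg back (np.int64(349), np.int64(190)) |now-start| 1.9 |now-beforeclose| 48.0 |start-before| 48.1[ WARN:0@0.490] global loadsave.cpp:1063 imwrite_ Unsupported depth image for selected encoder is fallbacked to CV_8U.
```

Run:
```python
from p import *
a=ctrl.camera("scene").astype(int);f=cv2.imread("pics/g_scene.png")[:,:,::-1].astype(int)
d=abs(a-f).mean(2);u,v=proj("scene",[*C(0,-.14),.087])[0].astype(int);print("tip diff",d[v-6:v+7,u-8:u+9].mean())
u,v=proj("scene",[*C(0,0),.1])[0].astype(int);print("shell diff",d[v-25:v+26,u-45:u+30].mean())
print(ctrl.hand_in())
```

```text
tip diff 15.208144796380086
shell diff 7.5167755991285405
the job is handed in; nothing more can be done
None
```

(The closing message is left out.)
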